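# Load the wafer carriers and lock the transfer-stage collar

### The arm

A 6-joint arm with a two-finger parallel gripper is mounted at the origin on the work surface. World frame = base frame: x ahead of the robot, y to its left, z up, the work surface at z = 0. Lengths are in mm, angles in rad, forces in N, time in s.
With the tool pointing down it reaches from about 325 to 900 mm from the base axis. Payload 3.5 kg.
Tool frame: the origin (TCP) lies midway between the tips of the shut fingers; the grasp point (between the pads) lies 19 mm behind it (grip_depth is the distance from the TCP to the grasp point, in mm); z points along the fingers, y is the line along which they close (so a half turn about z gives the same grasp; the last joint's range is limited). The gripper opens to 85 mm and grips with 20 to 120 N. Pads are 22 mm wide; open, the fingers measure 114 mm over their backs; the gripper's body (76 mm by 85 mm) begins 54 mm behind the grasp point. The pads swing forward as they close: fully open they stand 13 mm farther back than shut.
Start: joints at [1.181, 0.276, -0.026, 1.268, 0, 1.467], TCP at [176.809, 599.467, 195.913] pointing down, gripper open.
Joint ranges: [-3.12, 3.12], [-0.85, 1.88], [-1.08, 1.24], [-1.95, 2.15], [-1.57, 1.53], [-3.14, 3.14]. Speed limits (rad/s): [2.57, 2.57, 3.14, 3.14, 3.14, 3.14].

### API

Orientations are given as a unit quaternion [w, x, y, z].
In Python, from rig import read_state, read_camera, get_calibration, close_job, grip_depth gives the robot as it stands.
- The arm moves only by the shell command python3 -m handwheel 'ROWS'. ROWS is JSON, a list that holds one entry, the list of rows, each a list of 5 numbers: the finger opening in mm, from 0 to 85.4, then the shift along the tool's x, y, z in mm, then the turn about the tool's z in rad. In form: [[[fingers, tx, ty, tz, turn], ...]]. A call has 1 to 10 rows; each row shifts and turns the commanded pose from where the row before left it, along the tool's axes as they then stand; what a row does not reach is not made up. A row lasts 1/10 s, in which the tool goes at most 50 mm and 8.59 degrees, less where a joint would pass 70% of its speed; a pose out of reach is approached as far as the arm can. A call with a gripper value outside its range is refused whole. The fingers move at their own pace and stop on an object; the grip force is fixed at half the most. Time passes only in rows, so rows that do not move let the fingers close. It gives the time, the measured TCP pose, the force, the opening and the grip force at its end, in the units of the state.
- read_state(): the state, without advancing time (a new reading comes with each control period).
- read_camera(name): name is "scene" or "top"; returns the picture (384x512x3 uint8, red, green, blue); there is no depth.
- get_calibration(name): a dict with "mtx" (3x3 intrinsics, pixels), "dist_coeffs" ([k1, k2, p1, p2, k3] as OpenCV has them; the pictures are not rectified), "rvec" (rotation vector, rad) and "tvec" (3), from world to camera coordinates, as OpenCV has them. Camera axes: x right, y down, z forward; pixel columns grow to the right and rows downward; lengths in mm; the calibration is good to about 2 mm. A picture is of the moment at which its call begins. get_calibration takes no time and is no camera call.
- close_job(): hands the job in; it is judged then, once.
The state is a dict: "time": time; "qpos": joint angles; "joint_velocities": joint speeds; "joint_torque": joint torques, N m; "position": TCP position; "tcp_rot": TCP orientation; "wrist_force": force on the tool from outside, world axes, zero at the start; "wrist_torque": the same for the moment, N m; "grip_width": finger opening in mm; "grasp_force": force on a finger pad.
Only numpy, scipy, OpenCV 4.12 (cv2) and the standard library are available. Lean on these libraries where they do the work, as an engineer would, in place of code of your own. Each camera call takes 0.05 s, during which the arm holds its last target. There are 200 camera calls.

### The job

Prepare the load-lock transfer: turn the blue collar by its red handle until its yellow line is at the orange open mark, pile all the long (three-wafer) carriers squarely one on another in the outline on the round stage, lay the black cover plate squarely on top of them, and then turn the collar back so that its yellow line meets the green locked mark. Pile the short (two-wafer) carriers squarely in the outline on the white spares pad, at any time. Leave the other things on the bench where they are.

Things in the scene. Friction and masses are not known exactly. Their poses are not given: they have to be found in the camera images.
- long1: flat aluminium wafer carrier, a rectangular plate 50 mm wide (own x), 150 mm long (own y), 10 mm thick, with 3 dark wafer discs flush in its top; weighs about 160 g. Origin at the centre of its underside, z up. Some carriers are absent in some runs.
- long2: flat aluminium wafer carrier, a rectangular plate 50 mm wide (own x), 150 mm long (own y), 10 mm thick, with 3 dark wafer discs flush in its top; weighs about 160 g. Origin at the centre of its underside, z up. Some carriers are absent in some runs.
- long3: flat aluminium wafer carrier, a rectangular plate 50 mm wide (own x), 150 mm long (own y), 10 mm thick, with 3 dark wafer discs flush in its top; weighs about 160 g. Origin at the centre of its underside, z up. Some carriers are absent in some runs.
- short1: flat aluminium wafer carrier, a rectangular plate 50 mm wide (own x), 110 mm long (own y), 10 mm thick, with 2 dark wafer discs flush in its top; weighs about 120 g. Origin at the centre of its underside, z up. Some carriers are absent in some runs.
- short2: flat aluminium wafer carrier, a rectangular plate 50 mm wide (own x), 110 mm long (own y), 10 mm thick, with 2 dark wafer discs flush in its top; weighs about 120 g. Origin at the centre of its underside, z up. Some carriers are absent in some runs.
- cover: black cover plate with three thin steel bars inlaid flush across it; 50 mm wide (own x), 150 mm long (own y), 10 mm thick, about 140 g. Origin at the centre of its underside, z up. It goes on top of the long carriers; always present.
- stage_top (a point): centre of the top face of the transfer stage, a round steel disc (152 mm across, 40 mm high, fixed) with a thin black rectangle where the long carriers go. Its z axis is the collar's turning axis; a carrier lies square when its long side (own y) runs along this frame's y, either way round.
- collar (a joint): turn of the blue captive lock collar (200 mm across, 22 mm high) round the stage, rad, counter-clockwise from above positive. 0 = locked: its yellow line meets the green mark on the base. 0.9 = open: yellow line at the orange mark. Both marks can be overrun (stops at -0.2 and 1.08). Friction holds it anywhere; about 3 N at the handle turns it.
- guides (a point): middle of four round-topped brass guide pins on the stage: they stand 8 mm thick at x = +/-36 mm, y = +/-28 mm from stage_top, in its frame, up to 84 mm above the table, so that a carrier has 7 mm to spare on each long side; a gripper closing along the stage's x reaches down between the pins of each side at y = 0.
- claw (a point): inner tip, at its underside, of one of the collar's two steel claws, which face each other: 62 mm from the axis, 86 mm above the table (claw tops 94 mm). Locked, they lie over the ends of the pile (stage +y and -y); turned less than 0.7 they block the carriers' place, open they clear it. Three long carriers and the cover reach 80 mm above the table.
- collar_grip (a point): grip point on the collar's red upright handle, 68 mm above the table, 118 mm from the axis; it turns with the collar. The handle is 12 mm thick along the turning direction and 30 mm wide radially (the radial direction runs from stage_top to this point); its top is 85 mm above the table, its foot 22 mm.
- pad_top (a point): centre of the top of the white spares pad (88 x 132 mm, 12 mm high, fixed) with a thin black rectangle where the short carriers go, between four 8 mm brass guide pins at x = +/-36 mm, y = +/-28 mm, 24 mm high above the pad; their long side (own y) runs along this frame's y, either way round.
- gasket: bystander: copper gasket ring, 68 mm across, 6 mm high
- blank: bystander: steel blank flange, 70 mm across, 13 mm high
- wrench: bystander: wrench, 190 mm long, on the far side
- solvent: bystander: white plastic jar with a blue lid, 70 mm across, 65 mm high
- tweezers: bystander: steel tweezers, 130 mm long
- screwdriver: bystander: screwdriver, 180 mm long
- jar: bystander: amber jar, 60 mm across, 70 mm high, to the right
Mind the look-alikes: they are no part of the job. Leave any pink or purple look-alike of the long1 alone.

How it is judged (in metres and radians):
On the way, in this order (a step that is already met when the one before it is completed fails the run):
1. collar turned to open (above 0.75 rad) (value of joint collar above 0.75 rad), for 0.2 s.
2. all the long carriers present piled squarely on the stage and released, with the collar open (x of long1 in the frame of stage_top between -0.008 and 0.008 m and y of long1 in the frame of stage_top between -0.008 and 0.008 m and z of long1 in the frame of stage_top between -0.004 and 0.025 m and angle between the y axis of each of long1, long2, long3 and the y axis of stage_top, either way round below 0.1 rad and angle between each of long1, long2, long3's own z axis and vertical below 0.06 rad and linear speed of each of long1, long2, long3 below 0.02 m/s and contact force between the fingers and long1 below 0.3 N and x of long2 in the frame of stage_top between -0.008 and 0.008 m and y of long2 in the frame of stage_top between -0.008 and 0.008 m and z of long2 in the frame of stage_top between -0.004 and 0.025 m and contact force between the fingers and long2 below 0.3 N and x of long3 in the frame of stage_top between -0.008 and 0.008 m and y of long3 in the frame of stage_top between -0.008 and 0.008 m and z of long3 in the frame of stage_top between -0.004 and 0.025 m and contact force between the fingers and long3 below 0.3 N and value of joint collar above 0.7 rad), for 0.2 s.
3. the cover plate laid squarely on top of the pile and released (x of cover in the frame of stage_top between -0.008 and 0.008 m and y of cover in the frame of stage_top between -0.008 and 0.008 m and z of cover in the frame of stage_top between -0.004 and 0.035 m and angle between the y axis of cover and the y axis of stage_top, either way round below 0.1 rad and angle between cover's own z axis and vertical below 0.06 rad and linear speed of cover below 0.02 m/s and contact force between the fingers and cover below 0.3 N and z of cover in the frame of long1 above 0.005 m and z of cover in the frame of long2 above 0.005 m and z of cover in the frame of long3 above 0.005 m), for 0.2 s.
4. collar turned back to its locked mark (within 0.07 rad) (value of joint collar between -0.07 and 0.07 rad), for 0.2 s.
At the end, for the whole second after the job is handed in: Every long carrier present lies flat in one pile on the stage with the cover plate on top, and every short one in one pile on the pad, each centred within 8 mm in x and y and turned less than 0.1 rad from its outline, at rest and released; the collar is within 0.07 rad of its locked mark (all of step 3 and all of step 4 and x of long1 in the frame of stage_top between -0.008 and 0.008 m and y of long1 in the frame of stage_top between -0.008 and 0.008 m and z of long1 in the frame of stage_top between -0.004 and 0.025 m and angle between the y axis of each of long1, long2, long3 and the y axis of stage_top, either way round below 0.1 rad and angle between each of long1, long2, long3, short1, short2's own z axis and vertical below 0.06 rad and linear speed of each of long1, long2, long3, short1, short2 below 0.02 m/s and contact force between the fingers and long1 below 0.3 N and x of long2 in the frame of stage_top between -0.008 and 0.008 m and y of long2 in the frame of stage_top between -0.008 and 0.008 m and z of long2 in the frame of stage_top between -0.004 and 0.025 m and contact force between the fingers and long2 below 0.3 N and x of long3 in the frame of stage_top between -0.008 and 0.008 m and y of long3 in the frame of stage_top between -0.008 and 0.008 m and z of long3 in the frame of stage_top between -0.004 and 0.025 m and contact force between the fingers and long3 below 0.3 N and x of short1 in the frame of pad_top between -0.008 and 0.008 m and y of short1 in the frame of pad_top between -0.008 and 0.008 m and z of short1 in the frame of pad_top between -0.004 and 0.015 m and angle between the y axis of each of short1, short2 and the y axis of pad_top, either way round below 0.1 rad and contact force between the fingers and short1 below 0.3 N and x of short2 in the frame of pad_top between -0.008 and 0.008 m and y of short2 in the frame of pad_top between -0.008 and 0.008 m and z of short2 in the frame of pad_top between -0.004 and 0.015 m and contact force between the fingers and short2 below 0.3 N and velocity of joint collar below 0.05 rad/s); the robot touches nothing.
It fails at once if a bystander is shifted by more than 40 mm (distance of any of gasket, blank, wrench, solvent, tweezers, screwdriver, jar from where it was at the start of the episode above 0.04 m).
Of long1, long2, long3, short1, short2 only 3 to 5 are there at a start; the rules pass over those that are not, and their reading is None.
At some moment in a run one of long1, long2, long3, short1, short2, cover may be knocked a few centimetres aside while the robot is not near it.
It also fails if it takes over 210 s, if anything falls off the work surface, if the arm or the gripper's body presses on something with over 40 N, if the wrist force passes 120 N, or if a joint passes its speed limit or range.

## Working session

There is one attempt and no reset: what is moved stays moved. The work goes in short steps, Python scripts to look and compute and a shell command to move; the robot and the scene stay as the last step left them, time stands still between calls to the robot, and variables do not carry over. Pictures are saved under pics/ and viewed, at most 14 in all, crops included, and the job is handed in when it is done.

```bash
mkdir -p pics; ls; python3 - <<'E'
from rig import *
import cv2, numpy as np
print(read_state()); print(grip_depth)
for n in("scene","top"):
    im=read_camera(n); cv2.imwrite(f"pics/{n}0.png",cv2.resize(im[:,:,::-1],(800,600),interpolation=cv2.INTER_CUBIC)); np.save(f"{n}0.npy",im)
    c=get_calibration(n); print(n,c); R=cv2.Rodrigues(np.array(c["rvec"],float))[0]; print("campos",-R.T@np.array(c["tvec"],float).ravel())
E
```

```text
pics
{'time': 0.0, 'qpos': array([ 1.18060284e+00,  2.77140609e-01, -2.78764388e-02,  1.26797467e+00,
        3.94020756e-05,  1.46740940e+00]), 'joint_velocities': array([ 5.66156201e-05, -1.66845678e-04,  3.41729973e-04,  3.28126262e-04,
       -1.35686081e-04, -1.33402833e-03]), 'joint_torque': array([ 5.11565122e-04, -4.45512807e+01,  2.95199686e+01,  1.64574845e-02,
        1.79630051e-04,  1.26502661e-05]), 'position': array([176.47462639, 598.69190941, 194.75713028]), 'tcp_rot': array([-2.87263487e-04,  1.42912217e-01,  9.89734759e-01, -1.05962577e-03]), 'wrist_force': array([-0.59259449,  0.23678671,  0.28017051]), 'wrist_torque': array([ 0.02716744, -0.03243984, -0.02047063]), 'grasp_force': 0.0, 'grip_width': 85.50542343777839}
18.700000000000003
scene {'mtx': array([[470.43022733,   0.        , 253.92623691],
       [  0.        , 470.43022733, 186.76623956],
       [  0.        ,   0.        ,   1.        ]]), 'dist_coeffs': array([0.05580274, 0.        , 0.        , 0.        , 0.        ]), 'rvec': array([ 1.7342401 ,  1.38851023, -0.74438859]), 'tvec': array([-132.34190565, -165.75910824, 1730.9932494 ])}
campos [1542.41335923 -252.69053632  773.58684939]
top {'mtx': array([[428.99420053,   0.        , 256.64024719],
       [  0.        , 428.99420053, 190.96069675],
       [  0.        ,   0.        ,   1.        ]]), 'dist_coeffs': array([-0.07182072,  0.        ,  0.        ,  0.        ,  0.        ]), 'rvec': array([ 2.20316939, -2.15268388,  0.05763896]), 'tvec': array([   7.56885131,  503.6166159 , 1339.96941478])}
campos [ 409.38016673   -4.2828204  1371.71227027]
```

View pics/top0.png

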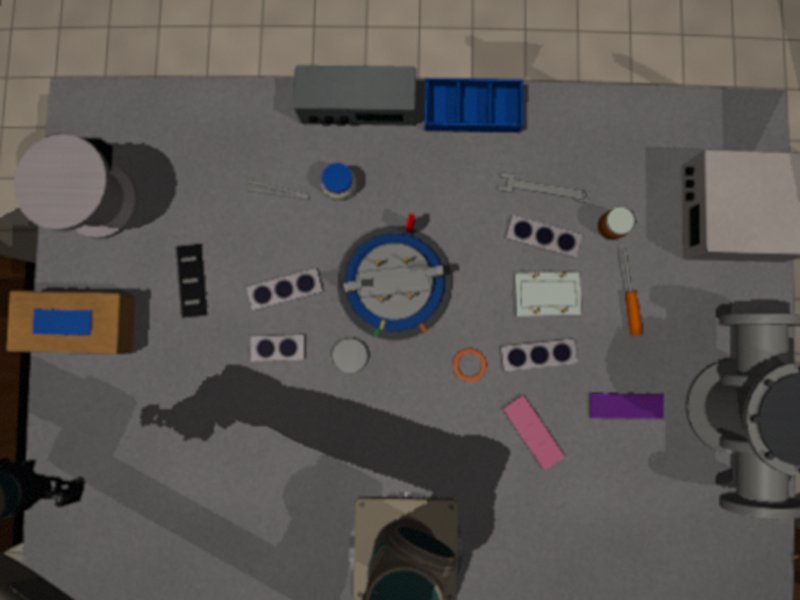

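View pics/scene0.png

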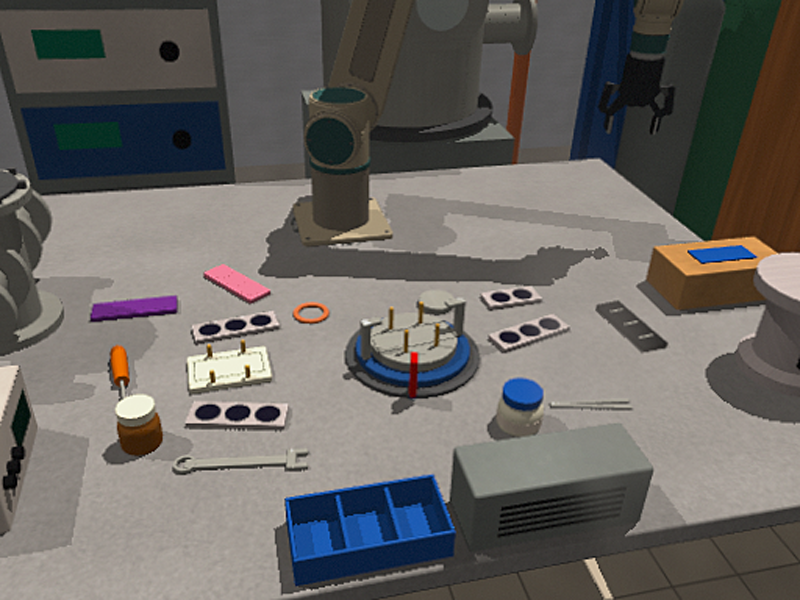

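Top view (800 px scale): the long carriers, with 3 discs and aluminium, are at (285,288), (543,235) and (539,355). The one short carrier is at (277,348) and the cover at (191,281). The stage is at (397,280), the red handle at (411,223) and the pad at (548,294). The purple (626,405) and pink (533,432) plates have no discs, so they are the look-alikes to leave. Next I measure from both views and make enlarged crops.

```bash
cat > h.py <<'E'
import numpy as np, cv2
from rig import *
def cal(n):
    c=get_calibration(n); return np.array(c["mtx"]),np.array(c["dist_coeffs"]),cv2.Rodrigues(np.array(c["rvec"],float))[0],np.array(c["tvec"],float).ravel()
def ray(n,uv):
    K,d,R,t=cal(n); p=cv2.undistortPoints(np.array(uv,float).reshape(-1,1,2),K,d).reshape(-1,2)
    v=np.c_[p,np.ones(len(p))]@R; return -R.T@t, v/np.linalg.norm(v,axis=1)[:,None]
def plane(n,uv,z):
    o,v=ray(n,uv); return o+v*((z-o[2])/v[:,2])[:,None]
def proj(n,P):
    K,d,R,t=cal(n); return cv2.projectPoints(np.array(P,float).reshape(-1,1,3),cv2.Rodrigues(R)[0],t,K,d)[0].reshape(-1,2)
def tri(ut,us):
    o1,v1=ray("top",[ut]);o2,v2=ray("scene",[us]);A=np.c_[v1[0],-v2[0]]
    s=np.linalg.lstsq(A,o2-o1,rcond=None)[0];a=o1+s[0]*v1[0];b=o2+s[1]*v2[0];return (a+b)/2,np.linalg.norm(a-b)
def shot(n,save=None):
    im=read_camera(n)
    if save: np.save(save,im)
    return im
def blobs(im,lo,hi,amin=3,amax=1e5,roi=None):
    h=cv2.cvtColor(im,cv2.COLOR_RGB2HSV); m=cv2.inRange(h,lo,hi)
    if roi:
        k=np.zeros_like(m);x0,y0,x1,y1=roi;k[y0:y1,x0:x1]=1;m=m*k
    n,l,s,c=cv2.connectedComponentsWithStats(m)
    return [(c[i].round(1),int(s[i,4]),l==i) for i in range(1,n) if amin<=s[i,4]<=amax]
E
python3 - <<'E'
from h import *
T=np.load("top0.npy");S=np.load("scene0.npy")
P=lambda t,L:print(t,[(c.tolist(),a) for c,a,_ in L])
P("wafT",blobs(T,(0,0,0),(180,255,45),20,200,(150,120,390,250)))
P("wafS",blobs(S,(0,0,0),(180,255,45),12,200,(110,170,380,290)))
P("redT",blobs(T,(0,150,60),(8,255,255),4)) ; P("redS",blobs(S,(0,150,60),(8,255,255),4))
P("blueT",blobs(T,(105,120,40),(125,255,255),100)); P("brassT",blobs(T,(10,70,60),(30,255,255),2,80,(200,130,400,225)))
P("brassS",blobs(S,(10,70,60),(30,255,255),2,80,(100,170,320,260)))
P("greenT",blobs(T,(40,80,40),(85,255,255),2,80,(200,130,300,225)))
a=cv2.resize(T[138:220,210:295],(398,384),interpolation=cv2.INTER_CUBIC)
b=cv2.resize(S[185:260,215:315],(398,298),interpolation=cv2.INTER_CUBIC)
c=cv2.resize(T[130:245,150:375],(440,225),interpolation=cv2.INTER_CUBIC)
im=np.zeros((600,800,3),np.uint8);im[:384,:398]=a;im[:298,400:798]=b;im[375:,360:]=c
cv2.imwrite("pics/c0.png",im[:,:,::-1])
E
```

```text
wafT [([334.4, 146.7], 82), ([348.2, 150.4], 79), ([362.1, 154.5], 79), ([285.9, 172.6], 48), ([195.1, 180.9], 71), ([181.3, 184.6], 70), ([167.5, 188.3], 71), ([169.6, 222.6], 65), ([184.0, 222.0], 69), ([359.3, 225.3], 82), ([344.7, 226.7], 82), ([330.4, 228.4], 82)]
wafS [([332.5, 188.1], 21), ([320.0, 190.0], 45), ([166.5, 204.7], 58), ([150.4, 207.6], 62), ([133.7, 210.5], 64), ([335.8, 211.8], 17), ([325.5, 215.5], 62), ([240.6, 243.2], 151), ([278.7, 244.5], 37), ([278.8, 251.6], 52), ([132.5, 263.2], 107), ([151.8, 263.9], 112), ([171.1, 264.2], 107)]
redT [([262.1, 142.0], 42)]
redS [([335.0, 61.5], 4), ([264.1, 238.5], 105)]
blueT [([302.7, 66.9], 2085), ([215.3, 113.3], 290), ([248.8, 160.2], 464), ([268.0, 198.3], 367), ([232.1, 198.5], 190), ([39.3, 205.9], 545)]
brassT [([387.5, 136.5], 2), ([390.3, 147.0], 44), ([259.5, 166.0], 8), ([241.3, 167.7], 10), ([342.2, 175.8], 6), ([360.3, 175.1], 7), ([261.9, 189.1], 8), ([243.9, 191.1], 8), ([343.2, 198.8], 6), ([361.0, 198.5], 6), ([244.2, 207.7], 11), ([270.1, 209.8], 14), ([300.0, 224.0], 5)]
brassS [([268.9, 199.1], 38), ([249.9, 202.7], 40), ([279.2, 214.0], 43), ([259.5, 218.1], 37), ([154.9, 221.0], 25), ([133.7, 224.0], 29), ([157.9, 237.0], 25), ([135.6, 240.4], 27)]
greenT [([240.5, 212.3], 13)]
```

View pics/c0.png

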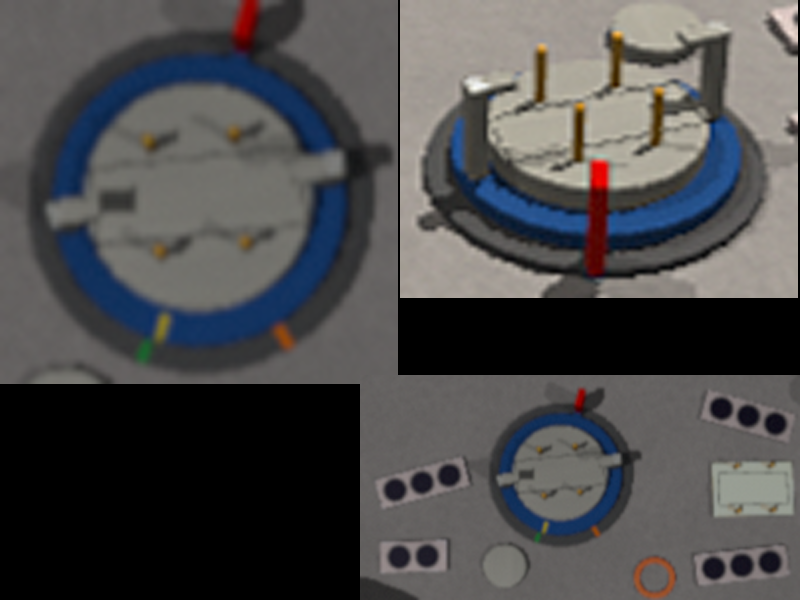

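```bash
python3 - <<'E'
from h import *
T=np.load("top0.npy");S=np.load("scene0.npy")
w=lambda im,r,th=65,lo=20:sorted([b[0] for b in blobs(im,(0,0,0),(180,255,th),lo,200,r)],key=lambda c:c[0])
G={"A(285,288)":((155,172,205,196),(308,200,368,228)),"B(543,235)":((325,135,375,165),(118,254,190,276)),"C(539,355)":((320,215,370,240),(122,196,182,220)),"sh":((158,212,195,232),(306,180,348,198))}
for k,(rt,rs) in G.items():
    t=w(T,rt);s=w(S,rs,65,12)[::-1]
    print(k,len(t),len(s))
    if len(t)==len(s):
        X=[tri(a,b) for a,b in zip(t,s)]; Y=[tri(a,b) for a,b in zip(t,s[::-1])]
        if sum(x[1] for x in X)>sum(x[1] for x in Y): X=Y
        print(" tri",[(x[0].round(1).tolist(),round(x[1],1)) for x in X])
    p=plane("top",t,10); d=p[-1]-p[0]; print(" top z10 c",p.mean(0).round(1),"len",np.linalg.norm(d).round(1),"yaw",np.arctan2(d[1],d[0]).round(3))
def pins(t,s,z):
    p=plane("top",t,z); print(" planes",p.round(1).tolist())
    print(" tri",[ (x[0].round(1).tolist(),round(x[1],1)) for x in [tri(a,b) for a,b in zip(t,s)]])
    # order: t = (far-right, far-left, near-right, near-left)
    ex=(p[0]+p[1]-p[2]-p[3])/2; ey=(p[1]+p[3]-p[0]-p[2])/2
    print(" c",p.mean(0).round(1),"ex",np.linalg.norm(ex).round(1),np.arctan2(ex[1],ex[0]).round(3),"ey",np.linalg.norm(ey).round(1),(np.arctan2(ey[1],ey[0])-np.pi/2).round(3)); return p.mean(0)
print("stage");c=pins([(259.5,166),(241.3,167.7),(261.9,189.1),(243.9,191.1)],[(259.5,218.1),(279.2,214),(249.9,202.7),(268.9,199.1)],66)
print("pad");pins([(360.3,175.1),(342.2,175.8),(361,198.5),(343.2,198.8)],[(135.6,240.4),(157.9,237),(133.7,224),(154.9,221)],24)
# handle top, blue ring, marks
hsv=cv2.cvtColor(T,cv2.COLOR_RGB2HSV);m=cv2.inRange(hsv,(105,120,40),(125,255,255));m[:145]=0;m[225:]=0;m[:,:210]=0;m[:,295:]=0
h=cv2.convexHull(np.argwhere(m)[:,::-1].astype(np.int32));e=cv2.fitEllipse(h);print("ring",e);print(plane("top",[e[0]],22).round(1))
red=[b for b in blobs(T,(0,150,60),(8,255,255),20)][0][2];rs=[b for b in blobs(S,(0,150,60),(8,255,255),50)][0][2]
q=np.argwhere(rs)[:,::-1];top=q[q[:,1]<=q[:,1].min()+2].mean(0);q2=np.argwhere(red)[:,::-1]
print("red scene top/bottom",top,q[:,1].max(),"redT bbox",q2.min(0),q2.max(0),"rect",cv2.minAreaRect(q2.astype(np.float32)))
far=q2[q2[:,1]<=q2[:,1].min()+3].mean(0)
print("handle top tri",tri(far,top),plane("top",[far],85))
b=[b[0] for b in blobs(T,(18,80,60),(34,255,255),3,60,(230,190,285,222))];o=[b[0] for b in blobs(T,(5,120,60),(16,255,255),3,60,(230,190,285,222))];g=[(240.5,212.3)]
for n,l,z in(("yel",b,22),("or",o,5),("gr",g,5)):
    for x in l:
        P=plane("top",[x],z)[0]-c; print(n,x,np.hypot(*P[:2]).round(1),np.arctan2(P[1],P[0]).round(3))
# cover
m=cv2.inRange(hsv,(0,0,0),(180,255,60));k=np.zeros_like(m);k[150:212,106:138]=1;m=cv2.morphologyEx(m*k,cv2.MORPH_CLOSE,np.ones((5,5)))
cs=max(cv2.findContours(m,0,1)[0],key=cv2.contourArea);r=cv2.minAreaRect(cs);B=plane("top",cv2.boxPoints(r),10)
print("cover",r,B.mean(0).round(1),[np.linalg.norm(B[i+1]-B[i]).round(1) for i in(0,1)],[np.arctan2(*(B[i+1]-B[i])[1::-1]).round(3) for i in (0,1)])
bars=[b for b in blobs(T,(0,0,90),(180,60,255),4,60,(108,155,136,208))];print([(x[0].tolist(),x[1]) for x in bars])
bs=[b for b in blobs(S,(0,0,90),(180,60,255),2,60,(385,190,425,222))];print([(x[0].tolist(),x[1]) for x in bs])
E
```

```text
A(285,288) 3 3
 tri [([501.4, 290.8, -5.9], np.float64(36.7)), ([517.6, 253.2, -30.9], np.float64(31.7)), ([531.9, 217.6, 6.8], np.float64(0.1))]
 top z10 c [518.9 261.   10. ] len 91.8 yaw -1.287
B(543,235) 3 6
 top z10 c [ 640.2 -270.6   10. ] len 92.1 yaw -1.821
C(539,355) 3 4
 top z10 c [ 396.7 -262.3   10. ] len 92.3 yaw -1.447
sh 2 3
 top z10 c [398.1 271.4  10. ] len 45.9 yaw -1.517
stage
 planes [[576.8, 11.5, 66.0], [570.3, 67.1, 66.0], [506.0, 2.5, 66.0], [498.6, 57.3, 66.0]]
 tri [([577.7, 11.5, 59.0], np.float64(0.1)), ([571.0, 67.1, 59.7], np.float64(0.7)), ([506.3, 2.4, 61.6], np.float64(0.3)), ([499.0, 57.6, 61.6], np.float64(0.3))]
 c [537.9  34.6  66. ] ex 71.9 0.131 ey 55.7 0.124
pad
 planes [[560.5, -307.1, 24.0], [556.9, -249.8, 24.0], [486.5, -309.8, 24.0], [484.3, -253.6, 24.0]]
 tri [([560.6, -306.5, 23.5], np.float64(1.6)), ([557.1, -250.2, 22.5], np.float64(0.3)), ([486.7, -309.6, 21.9], np.float64(1.3)), ([484.4, -253.9, 21.9], np.float64(0.2))]
 c [ 522.1 -280.1   24. ] ex 73.4 0.045 ey 56.8 0.051
ring ((252.18353271484375, 180.05728149414062), (62.61359786987305, 63.05214309692383), 54.59532165527344)
[[537.2  34.1  22. ]]
red scene top/bottom [264.36363636 226.09090909] 253 redT bbox [260 137] [264 147] rect ((262.0, 142.0), (10.0, 4.0), 90.0)
handle top tri (array([656.78879138,   3.0867465 ,  91.91169546]), np.float64(0.5820961314213344)) [[658.19799386   3.41032806  85.        ]]
yel [243.4 191.2] 45.1 2.518
yel [244.1 207.7] 91.5 2.89
or [270.1 209.4] 109.2 -2.567
gr (240.5, 212.3) 108.7 2.817
cover ((122.38472747802734, 179.20648193359375), (46.01472091674805, 16.684926986694336), 85.48600769042969) [532.4 453.7  10. ] [np.float64(55.1), np.float64(149.4)] [np.float64(-1.475), np.float64(-3.016)]
[]
[([394.0, 198.2], 21), ([402.7, 206.3], 21), ([412.6, 214.6], 20)]
```

The crops confirm three aluminium three-disc carriers (A, B, C) and one two-disc carrier, so short2 is absent. The collar stands about 0.07 from green, and green to orange comes out at 0.899 as specified. The pin rectangles match the given 72×56. Next I check carrier heights and cover yaw across the two views, then plan the handle approach.

```bash
cat >> h.py <<'E'
def plan(x,y,z,ang,s=None):
    """ang: world angle of tool y. prints turn (first), then shift in the turned tool frame"""
    s=s or read_state(); w,a,b,c=s["tcp_rot"]
    ty=np.array([2*(a*b-c*w),1-2*(a*a+c*c)]); cur=np.arctan2(ty[1],ty[0])
    turn=-((ang-cur+np.pi)%(2*np.pi)-np.pi); d=np.array([x,y,z])-s["position"]
    yh=np.array([np.cos(ang),np.sin(ang)]);xh=np.array([-yh[1],yh[0]])
    q=s["qpos"]
    print(f"t{s['time']:.1f} at {s['position'].round(1)} ang {cur:.3f} q1 {q[0]:.2f} q6 {q[5]:.2f} F{s['wrist_force'].round(1)} w{s['grip_width']:.1f} g{s['grasp_force']:.1f} | turn {turn:.3f} (q6->{q[5]+turn+np.arctan2(y,x)-q[0]:.2f}) tx {d[:2]@xh:.1f} ty {d[:2]@yh:.1f} tz {-d[2]:.1f}")
E
python3 - <<'E'
from h import *
T=np.load("top0.npy")
for n,t,s in(("C",[(359.3,225.3),(344.7,226.7),(330.4,228.4)],[(133.7,210.5),(150.4,207.6),(166.5,204.7)]),("B",[(362.1,154.5),(348.2,150.4),(334.4,146.7)],[(132.5,263.2),(151.8,263.9),(171.1,264.2)]),("sh",[(169.6,222.6)],[(332.5,188.1)]),("sh",[(184,222)],[(320,190)]),("A",[(195.1,180.9)],[(325.5,215.5)])):
    print(n,[ (lambda x:(x[0].round(1).tolist(),round(x[1],1)))(tri(a,b)) for a,b in zip(t,s)])
b=plane("scene",[(394.0,198.2),(402.7,206.3),(412.6,214.6)],10);d=b[2]-b[0];print("cover bars",b.round(1).tolist(),np.arctan2(d[1],d[0]))
g=cv2.cvtColor(T,cv2.COLOR_RGB2GRAY)
print(g[155:206:2,112:134:2])
plan(652,4.4,150,1.312)
E
```

```text
C [([402.2, -308.7, 7.9], np.float64(0.2)), ([396.8, -262.4, 7.8], np.float64(0.1)), ([390.4, -216.9, 7.6], np.float64(0.3))]
B [([628.9, -316.1, 8.1], np.float64(0.1)), ([641.1, -271.3, 8.1], np.float64(0.2)), ([652.0, -226.4, 8.3], np.float64(0.7))]
sh [([396.0, 293.8, 6.1], np.float64(2.9))]
sh [([399.7, 249.2, 6.6], np.float64(0.9))]
A [([531.9, 217.5, 6.8], np.float64(0.1))]
cover bars [[491.5, 449.8, 10.0], [536.2, 453.9, 10.0], [580.3, 460.7, 10.0]] 0.12201535969047395
[[ 98  96  97  95  95  91  84  81  84  96  96]
 [ 85  59  45  41  39  33  22  13  28  92  97]
 [ 69  17  15  16  16  14  19  15  24  91  96]
 [ 74  20  16  17  13  16  18  14  23  92  96]
 [ 75  22  18  19  21  27  33  17  21  92  98]
 [ 85  26  59  77  81  85  85  24  16  89 100]
 [ 92  29  50  52  46  39  27  19  17  64  98]
 [ 90  33  17  16  18  17  18  18  15  62  99]
 [ 93  37  18  17  17  16  16  17  16  60  99]
 [ 95  40  19  18  17  17  19  20  17  59 101]
 [ 96  47  16  18  16  17  14  18  16  53 100]
 [ 98  52  16  25  25  31  39  28  16  36  94]
 [ 98  57  36  83  86  86  90  58  17  31  95]
 [ 99  65  25  48  43  37  29  22  16  29  96]
 [100  73  20  17  16  19  19  19  20  29  97]
 [101  73  22  16  18  17  17  21  20  26  94]
 [ 99  76  24  16  20  19  16  18  20  22  67]
 [ 99  82  23  20  18  18  18  19  20  19  82]
 [100  89  28  22  27  34  44  49  23  19  80]
 [ 98  94  34  64  91  87  87  84  28  18  63]
 [ 98  94  38  38  43  35  29  27  19  19  57]
 [ 98  94  38  17  20  21  19  18  20  18  62]
 [ 98  93  43  19  19  19  21  19  18  15  57]
 [ 96  94  53  19  20  20  22  30  38  38  67]
 [ 97  98  75  73  77  78  81  86  93  94  96]
 [ 98  98  97  95  97  98  98  99  98  97  99]]
t0.1 at [176.5 598.7 194.9] ang 1.284 q1 1.18 q6 1.47 F[ 0.2  0.3 -0.1] w85.5 g0.0 | turn -0.028 (q6->0.27) tx -611.8 ty -452.9 tz 44.9
```

```bash
python3 -m handwheel '[[[85,0,0,0,-0.028],[85,-34,-25,0,0],[85,-34,-25,0,0],[85,-34,-25,0,0],[85,-34,-25,0,0],[85,-34,-25,0,0],[85,-34,-25,0,0],[85,-34,-25,0,0],[85,-34,-25,0,0],[85,-34,-25,0,0]]]'
python3 -m handwheel '[[[85,-34,-25,0,0],[85,-34,-25,0,0],[85,-34,-25,0,0],[85,-34,-25,0,0],[85,-34,-25,0,0],[85,-34,-25,0,0],[85,-34,-25,0,0],[85,-34,-25,0,0],[85,-34,-25,0,0],[85,0,0,0,0]]]'
python3 -c "
from h import *
plan(652,4.4,49,1.312)
T=shot('top','top1.npy');S=shot('scene')
im=np.hstack([cv2.resize(T[100:230,190:320],(400,400)),cv2.resize(S[130:270,190:330],(400,400))]);cv2.imwrite('pics/c1.png',im[:,:,::-1])
"
```

```text
time: 1.1
position: [415.8, 302.1, 195.9]
tcp_rot: [0.0, 0.128, 0.992, 0.0]
wrist_force: [0.3, 0.4, 0.1]
grip_width: 85.5
grasp_force: 0.0
time: 2.1
position: [656.3, 3.5, 195.1]
tcp_rot: [0.001, 0.131, 0.991, -0.001]
wrist_force: [-0.9, 0.5, 0.6]
grip_width: 84.9
grasp_force: 0.0
t2.1 at [656.3   3.5 195.1] ang 1.308 q1 -0.09 q6 0.17 F[-0.9  0.5  0.6] w84.9 g0.0 | turn -0.004 (q6->0.27) tx 4.4 ty -0.2 tz 146.1
```

View pics/c1.png

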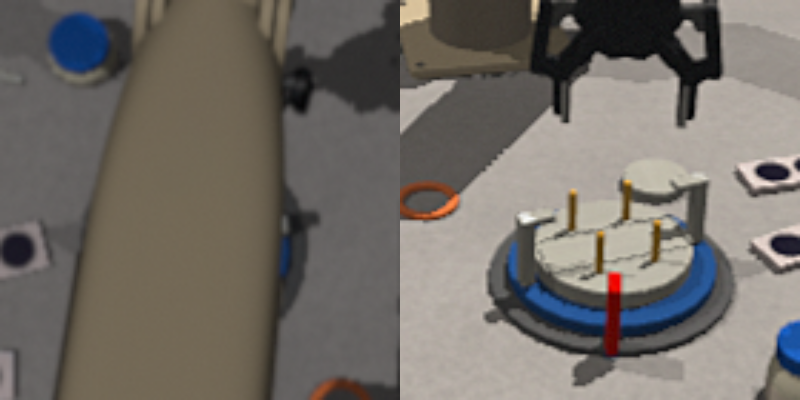

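The crop shows the open gripper with finger tips at about (563,122) and (683,122). They straddle the column of the red handle at (613,300), clear of pins and claws. I descend and grip.

```bash
python3 -m handwheel '[[[85,4.4,0,20,0],[85,0,0,40,0],[85,0,0,40,0],[85,0,0,30,0],[85,0,0,16,0],[10,0,0,0,0],[10,0,0,0,0],[10,0,0,0,0],[10,0,0,0,0],[10,0,0,0,0]]]'
python3 -m handwheel '[[[0,0,0,0,0],[0,0,0,0,0],[0,0,0,0,0]]]'
python3 -c "
from h import *
plan(652,4.4,49,1.312)"
```

```text
time: 3.2
position: [650.1, 9.0, 51.4]
tcp_rot: [0.001, 0.129, 0.992, 0.0]
wrist_force: [-0.4, -0.4, 0.5]
grip_width: 12.2
grasp_force: 0.0
time: 3.5
position: [649.0, 8.9, 50.0]
tcp_rot: [0.0, 0.129, 0.992, -0.0]
wrist_force: [0.0, -1.1, -1.1]
grip_width: -0.2
grasp_force: 0.0
t3.5 at [649.    8.9  50. ] ang 1.312 q1 -0.09 q6 0.17 F[ 0.  -1.1 -1.1] w-0.2 g0.0 | turn -0.000 (q6->0.27) tx -4.0 ty -3.6 tz 1.0
```

```bash
python3 -c "
from h import *
T=shot('top','top2.npy');S=shot('scene','scene2.npy')
im=np.hstack([cv2.resize(T[100:230,190:320],(400,400)),cv2.resize(S[150:270,200:320],(400,400),interpolation=cv2.INTER_CUBIC)]);cv2.imwrite('pics/c2.png',im[:,:,::-1])
"
```

```text
(no output)
```

View pics/c2.png

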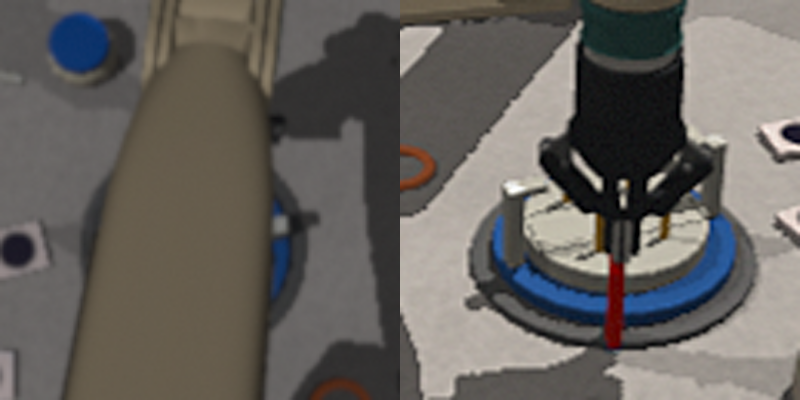

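```bash
python3 -c "
from h import *
for P in [(649,8.9,50),(652,4.4,85),(652,4.4,68),(652,4.4,22),(537.9,34.6,40),(600,10,50),(617,10,50)]: print(P,proj('scene',[P]).round(1),proj('top',[P]).round(1))
S=np.load('scene2.npy');S0=np.load('scene0.npy')
for s in(S0,S):
  r=[b for b in blobs(s,(0,150,60),(8,255,255),50)][0];q=np.argwhere(r[2]);print(r[0],q.min(0),q.max(0))
cv2.imwrite('pics/c3.png',cv2.resize(S[180:260,230:310,::-1],(600,600),interpolation=cv2.INTER_NEAREST))
print(read_state()['position'],read_state()['qpos'].round(3))
"
```

```text
(649, 8.9, 50) [[265.3 237.6]] [[260.9 143.7]]
(652, 4.4, 85) [[264.4 227.2]] [[262.3 140.7]]
(652, 4.4, 68) [[264.2 232.7]] [[262.4 141.7]]
(652, 4.4, 22) [[263.5 247.4]] [[262.4 144.3]]
(537.9, 34.6, 40) [[264.  214.4]] [[251.9 179.3]]
(600, 10, 50) [[260.9 226. ]] [[260.2 159.3]]
(617, 10, 50) [[262.6 229.9]] [[260.3 153.8]]
[264.1 238.5] [225 261] [253 266]
[263.9 240.5] [227 261] [253 266]
[648.97013421   8.87441335  49.84973257] [-0.086  0.422 -0.145  1.004  0.     0.173]
```

View pics/c3.png

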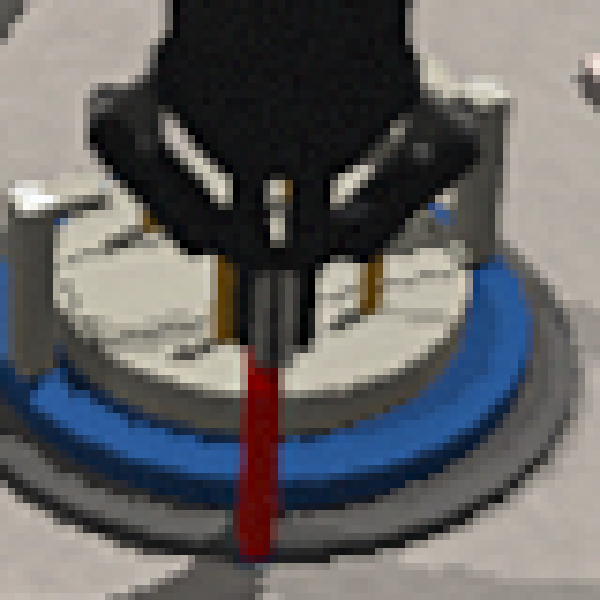

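```bash
python3 -c "
from h import *
a=1.308
for dz in(0,13,35,50):
  for s in(-1,1): P=(656.3+s*42*np.cos(a),3.5+s*42*np.sin(a),195.1+dz);print('t1',dz,s,proj('scene',[P]).round(1))
  a0=1.284
  for s in(-1,1): P=(176.5+s*42*np.cos(a0),598.7+s*42*np.sin(a0),194.8+dz);print('t0',dz,s,proj('scene',[P]).round(1),proj('top',[P]).round(1))
S=np.load('scene0.npy');T=np.load('top0.npy')
im=np.hstack([cv2.resize(S[20:100,370:450],(400,400)),cv2.resize(T[280:360,0:80],(400,400))]);cv2.imwrite('pics/c4.png',im[:,:,::-1])
"
```

```text
t1 0 -1 [[248.1 189.3]]
t1 0 1 [[284.4 190.6]]
t0 0 -1 [[387.3  97.7]] [[ 58.8 303.7]]
t0 0 1 [[412.5  98.6]] [[ 31.5 293.8]]
t1 13 -1 [[248.2 184.5]]
t1 13 1 [[284.8 185.9]]
t0 13 -1 [[388.   94.1]] [[ 56.6 304.6]]
t0 13 1 [[413.3  95. ]] [[ 29.  294.6]]
t1 35 -1 [[248.4 176.3]]
t1 35 1 [[285.3 177.6]]
t0 35 -1 [[389.2  87.8]] [[ 52.7 306.1]]
t0 35 1 [[414.7  88.7]] [[ 24.7 295.9]]
t1 50 -1 [[248.5 170.6]]
t1 50 1 [[285.7 171.9]]
t0 50 -1 [[390.   83.5]] [[ 50.  307.2]]
t0 50 1 [[415.7  84.3]] [[ 21.7 296.9]]
```

View pics/c4.png

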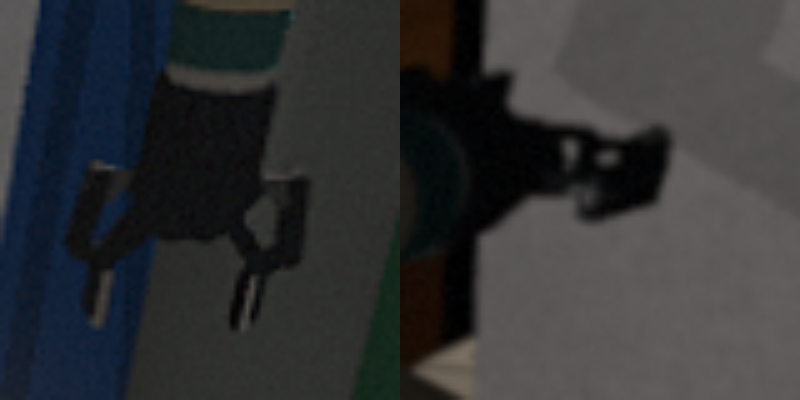

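The finger tips in both views sit about 30–35 mm higher than the reported TCP z. In the scene view at start they are at (389,85) and (418,85), where 98 was predicted from the reading. The shut fingers are therefore above the handle top. I lift, open, and go about 33 mm deeper, watching the force.

```bash
python3 -m handwheel '[[[60,0,0,-20,0],[60,0,-4,0,0],[60,0,0,0,0],[60,0,0,0,0],[60,0,0,15,0],[60,0,0,15,0],[60,0,0,10,0],[60,0,0,6,0],[60,0,0,0,0]]]'
python3 -m handwheel '[[[60,0,0,6,0],[0,0,0,0,0],[0,0,0,0,0],[0,0,0,0,0],[0,0,0,0,0],[0,0,0,0,0],[0,0,0,0,0]]]'
python3 -c "
from h import *
plan(652,4.4,49,1.312)
d=[tri((53,307),(389.4,85))];print(d)"
```

```text
time: 4.5
position: [646.4, 5.3, 21.8]
tcp_rot: [-0.002, 0.129, 0.992, -0.0]
wrist_force: [-0.4, -0.7, -0.9]
grip_width: 59.9
grasp_force: 0.0
time: 5.2
position: [648.6, 5.3, 18.6]
tcp_rot: [0.001, 0.129, 0.992, 0.0]
wrist_force: [-0.5, 0.4, 3.0]
grip_width: 11.1
grasp_force: 59.2
t5.2 at [648.6   5.3  18.6] ang 1.312 q1 -0.09 q6 0.17 F[-0.5  0.4  3. ] w11.1 g59.2 | turn -0.000 (q6->0.27) tx -3.5 ty 0.0 tz -30.4
[(array([164.99341601, 554.83168297, 239.34611104]), np.float64(3.847201542532671))]
```

```bash
for i in 1 2; do python3 -m handwheel '[[[0,0.1,4.81,0,-0.042],[0,0.1,4.81,0,-0.042],[0,0.1,4.81,0,-0.042],[0,0.1,4.81,0,-0.042],[0,0.1,4.81,0,-0.042],[0,0.1,4.81,0,-0.042],[0,0.1,4.81,0,-0.042],[0,0.1,4.81,0,-0.042],[0,0.1,4.81,0,-0.042],[0,0.1,4.81,0,-0.042]]]'; done
python3 -c "
from h import *
s=read_state();p=s['position']-np.array([537.9,34.6,0]);print(np.hypot(*p[:2]),np.arctan2(p[1],p[0])+.259+.073);plan(648.6,5.3,60,2.14)"
```

```text
time: 6.2
position: [651.0, 52.3, 18.6]
tcp_rot: [0.001, -0.081, 0.997, -0.001]
wrist_force: [1.0, -0.8, 2.8]
grip_width: 11.3
grasp_force: 59.3
time: 7.2
position: [633.9, 96.6, 18.6]
tcp_rot: [0.001, -0.287, 0.958, -0.001]
wrist_force: [0.4, -1.5, 2.7]
grip_width: 11.0
grasp_force: 59.2
114.29438173726653 0.90561167784442
t7.2 at [633.9  96.6  18.6] ang 2.153 q1 0.05 q6 -0.53 F[ 0.4 -1.5  2.7] w11.0 g59.2 | turn 0.013 (q6->-0.56) tx 36.8 ty -84.8 tz -41.4
```

```bash
cat >> h.py <<'E'
def discs(z=10,im=None):
    im=shot("top") if im is None else im
    L=[b[0] for b in blobs(im,(0,0,0),(180,255,50),45,110,(130,110,400,290))]
    P=plane("top",L,z)[:,:2]; used=set(); out=[]
    for i in range(len(P)):          # middle disc of a triple
        nb=[j for j in range(len(P)) if j!=i and 38<np.linalg.norm(P[j]-P[i])<54]
        for a in nb:
            for b in nb:
                if a<b and np.linalg.norm(P[a]+P[b]-2*P[i])<10: out.append(("long",(a,i,b)));used|={a,i,b}
    for i in range(len(P)):
        for j in range(i):
            if not {i,j}&used and 38<np.linalg.norm(P[i]-P[j])<54: out.append(("short",(i,j)));used|={i,j}
    for k,t in out:
        d=P[t[-1]]-P[t[0]]; y=(np.arctan2(d[1],d[0])-np.pi/2+np.pi/2)%np.pi-np.pi/2
        print(k,P[list(t)].mean(0).round(1),"yaw",y.round(3),"span",np.linalg.norm(d).round(1),"px",L[t[len(t)//2]])
E
python3 -m handwheel '[[[40,0,0,0,0],[40,0,0,0,0],[40,0,0,0,0],[40,0,0,-30,0],[60,0,0,-45,0],[60,0,0,-45,0],[60,0,0,0,0]]]'
python3 -c "
from h import *
T=shot('top','top3.npy');discs(10,T)
c=np.array([537.9,34.6])
for n,lo,hi,z in(('yel',(18,80,60),(34,255,255),22),('or',(5,120,60),(16,255,255),5)):
  for b in blobs(T,lo,hi,3,60,(225,190,290,222)):
    P=plane('top',[b[0]],z)[0,:2]-c; print(n,b[0],np.hypot(*P).round(1),np.arctan2(P[1],P[0]).round(3))
plan(518.9,261,130,.284+np.pi)"
```

```text
time: 7.9
position: [638.9, 97.5, 146.0]
tcp_rot: [0.007, -0.286, 0.958, -0.002]
wrist_force: [1.0, 0.6, 0.8]
grip_width: 60.0
grasp_force: 0.0
long [ 640.2 -271. ] yaw -0.255 span 91.9 px [348.2 150.5]
short [ 399.3 -284.4] yaw 0.12 span 48.3 px [344.2 226.8]
yel [243.8 191.3] 44.6 2.545
yel [262. 190.] 45.1 -2.344
yel [267.4 204.5] 91.8 -2.562
or [270.1 209.4] 109.1 -2.566
t8.0 at [636.8  97.3 142.7] ang 2.152 q1 0.05 q6 -0.53 F[ 0.2 -0.2  0.4] w60.0 g0.0 | turn -1.274 (q6->-1.39) tx -190.1 ty 67.3 tz 12.7
```

The yellow line is at -2.562 and the orange mark at -2.566, so the collar is open. Some discs were lost, probably to the arm's shadow, so I check with a lower threshold.

```bash
sed -i 's/def discs(z=10,im=None):/def discs(z=10,im=None,th=50,amin=45):/; s/(180,255,50),45,110/(180,255,th),amin,110/' h.py; python3 -c "
from h import *
T=np.load('top3.npy')
for th in(25,32,40): print(th);discs(10,T,th,20)
cv2.imwrite('pics/c5.png',cv2.resize(T[100:250,130:390,::-1],(780,450)))"
```

```text
25
short [ 393.4 -238.2] yaw 0.125 span 42.8 px [343.9 226.9]
32
long [ 640.3 -270.5] yaw -0.248 span 92.7 px [348.  150.5]
long [ 396.5 -261.5] yaw 0.125 span 92.0 px [344.2 227. ]
40
long [ 640.3 -270.8] yaw -0.243 span 91.9 px [348.1 150.5]
short [ 399.2 -284.2] yaw 0.141 span 47.4 px [359.1 225.2]
```

View pics/c5.png

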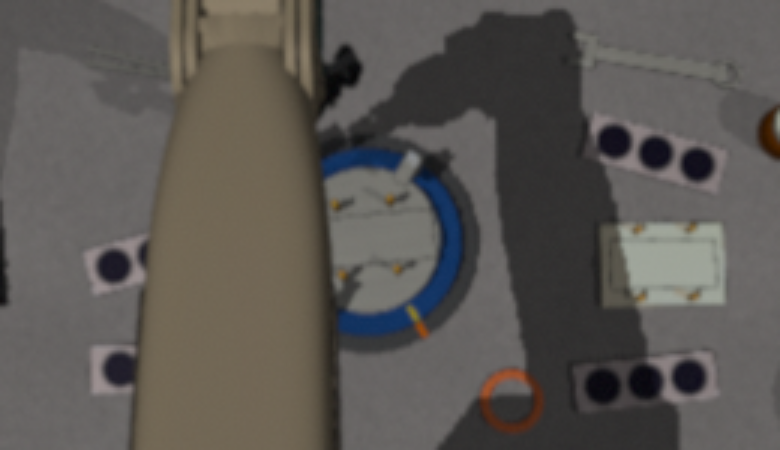

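```bash
python3 -m handwheel '[[[68,0,0,0,-0.1416],[68,0,0,0,-0.1416],[68,0,0,0,-0.1416],[68,0,0,0,-0.1416],[68,0,0,0,-0.1416],[68,0,0,0,-0.1416],[68,0,0,0,-0.1416],[68,0,0,0,-0.1416],[68,0,0,0,-0.1416],[68,-32,11,0,0]]]'
python3 -m handwheel '[[[68,-32,11,0,0],[68,-32,11,0,0],[68,-32,11,0,0],[68,-32,11,0,0],[68,-30,12,0,0],[68,0,0,0,0],[68,0,0,0,0]]]'
python3 -c "
from h import *
plan(518.9,261,-20,.284+np.pi)"
```

```text
time: 8.95
position: [614.6, 122.6, 136.1]
tcp_rot: [0.001, 0.8, -0.6, 0.0]
wrist_force: [-0.0, 0.3, 0.1]
grip_width: 67.9
grasp_force: 0.0
time: 9.65
position: [514.1, 260.8, 136.6]
tcp_rot: [0.001, 0.801, -0.599, -0.0]
wrist_force: [-0.0, -0.8, 0.2]
grip_width: 67.9
grasp_force: 0.0
t9.7 at [514.1 260.8 136.6] ang -2.855 q1 0.36 q6 -1.50 F[-0.  -0.8  0.2] w67.9 g0.0 | turn 0.002 (q6->-1.39) tx 1.2 ty -4.6 tz 156.6
```

```bash
python3 -m handwheel '[[[68,1.2,-4.6,40,0],[68,0,0,40,0],[68,0,0,40,0],[68,0,0,20,0],[68,0,0,16,0],[68,0,0,0,0],[68,0,0,0,0]]]'
python3 -m handwheel '[[[68,0,0,4,0],[68,0,0,0,0],[68,0,0,0,0]]]'
python3 -c "
from h import *
plan(518.9,261,-37,.284+np.pi)
S=shot('scene','scene4.npy');cv2.imwrite('pics/c6.png',cv2.resize(S[150:230,290:390,::-1],(750,600),interpolation=cv2.INTER_CUBIC))"
```

```text
time: 10.35
position: [520.3, 260.0, -18.5]
tcp_rot: [0.001, 0.8, -0.6, -0.0]
wrist_force: [0.4, 0.2, 1.0]
grip_width: 68.5
grasp_force: 0.0
time: 10.65
position: [520.8, 261.1, -21.3]
tcp_rot: [-0.001, 0.8, -0.6, 0.0]
wrist_force: [0.3, 0.1, 0.7]
grip_width: 67.6
grasp_force: 0.0
t10.7 at [520.8 261.1 -21.3] ang -2.857 q1 0.35 q6 -1.50 F[0.3 0.1 0.7] w67.6 g0.0 | turn 0.001 (q6->-1.39) tx -0.4 ty 1.8 tz 15.7
```

View pics/c6.png

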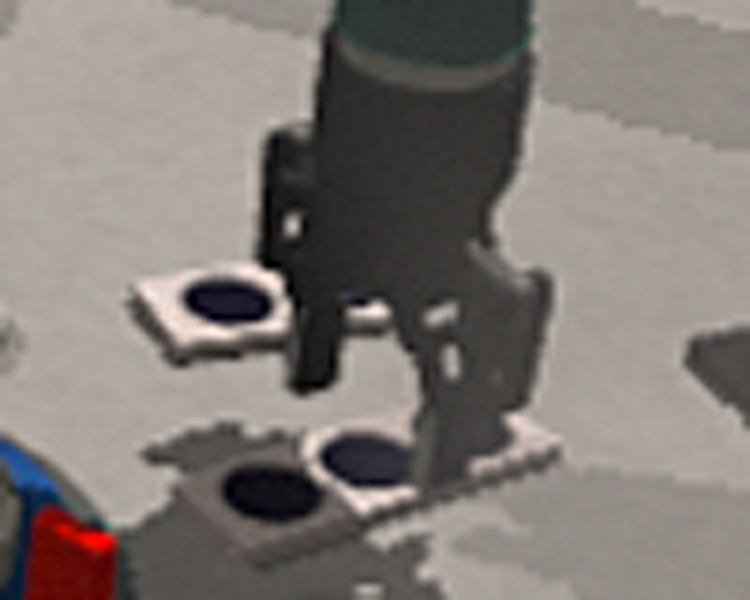

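The crop shows the fingers straddling carrier A, with tips at (312,385) and (440,490) and the middle disc at (365,460). The tips are about 18 mm above the table. I probe down in small steps.

```bash
python3 -m handwheel '[[[62,0,1.5,5,0],[62,0,0,5,0],[62,0,0,0,0],[62,0,0,0,0]]]'
for i in 1 2 3 4; do python3 -m handwheel '[[[62,0,0,2,0],[62,0,0,0,0],[62,0,0,0,0]]]' | egrep 'posi|force'; done
```

```text
time: 11.1
position: [518.2, 260.4, -32.5]
tcp_rot: [0.0, 0.8, -0.6, -0.0]
wrist_force: [-0.1, -1.0, 0.4]
grip_width: 62.0
grasp_force: 0.0
position: [518.7, 260.6, -34.1]
wrist_force: [0.9, -0.3, -0.7]
grasp_force: 0.0
position: [518.6, 260.5, -36.2]
wrist_force: [-0.0, 0.0, -0.7]
grasp_force: 0.0
position: [518.5, 260.5, -38.2]
wrist_force: [-0.3, -0.1, 0.1]
grasp_force: 0.0
position: [518.5, 260.5, -40.2]
wrist_force: [0.5, 0.0, 0.0]
grasp_force: 0.0
```

```bash
for i in 1 2 3; do python3 -m handwheel '[[[62,0,0,1.5,0],[62,0,0,0,0],[62,0,0,0,0]]]' | egrep 'posi|t_force'; done
```

```text
position: [518.9, 260.6, -40.9]
wrist_force: [-1.2, -0.8, 5.9]
position: [518.9, 260.7, -41.0]
wrist_force: [-4.3, -1.6, 16.0]
position: [519.0, 260.7, -41.0]
wrist_force: [-7.4, -3.9, 24.6]
```

```bash
python3 -m handwheel '[[[62,0,0,-7,0],[40,0,0,0,0],[40,0,0,0,0],[40,0,0,0,0],[40,0,0,0,0]]]'
python3 -m handwheel '[[[40,0,0,-5,0],[40,0,0,-15,0],[40,0,0,-45,0],[40,0,0,-45,0],[40,0,0,0,0],[40,0,0,0,0]]]'
python3 -c "
from h import *
plan(537.9,34.6,75,.128+np.pi)"
```

```text
time: 13.7
position: [520.2, 261.2, -36.0]
tcp_rot: [-0.001, 0.8, -0.6, 0.001]
wrist_force: [-2.2, -1.6, 11.9]
grip_width: 48.4
grasp_force: 61.4
time: 14.3
position: [519.7, 261.0, 74.0]
tcp_rot: [-0.001, 0.8, -0.6, 0.001]
wrist_force: [-0.7, 0.3, -1.9]
grip_width: 47.7
grasp_force: 62.9
t14.3 at [519.7 261.   74. ] ang -2.857 q1 0.35 q6 -1.50 F[-0.7  0.3 -1.9] w47.7 g62.9 | turn 0.157 (q6->-1.63) tx 226.8 ty 10.9 tz -1.0
```

```bash
python3 -m handwheel '[[[40,0,0,0,0.08],[40,0,0,0,0.077],[40,38,2,0,0],[40,38,2,0,0],[40,38,2,0,0],[40,38,2,0,0],[40,38,2,0,0],[40,36,1,0,0],[40,0,0,0,0],[40,0,0,0,0]]]'
python3 -c "
from h import *
plan(537.9,34.6,9,.128+np.pi)
S=shot('scene','scene5.npy');cv2.imwrite('pics/c7.png',cv2.resize(S[140:260,200:320,::-1],(600,600),interpolation=cv2.INTER_CUBIC))"
```

```text
time: 15.3
position: [534.5, 34.5, 70.4]
tcp_rot: [0.001, 0.75, -0.661, -0.002]
wrist_force: [1.4, 0.1, -1.2]
grip_width: 48.2
grasp_force: 62.8
t15.3 at [534.5  34.5  70.4] ang -3.016 q1 -0.06 q6 -1.75 F[ 1.4  0.1 -1.2] w48.2 g62.8 | turn -0.002 (q6->-1.63) tx 0.4 ty -3.4 tz 61.4
```

View pics/c7.png

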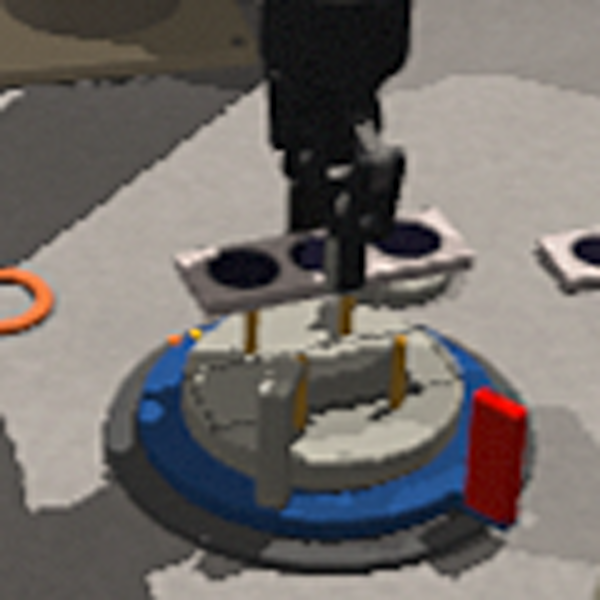

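```bash
python3 -c "
from h import *
for z in(112,116,120):
  p=plane('scene',[(248.6,193.6),(281.4,187.8)],z);print(z,p.mean(0).round(1),np.linalg.norm(p[0]-p[1]).round(1),np.arctan2(*(p[1]-p[0])[1::-1])-np.pi/2)
S=np.load('scene5.npy')
L=[b[0] for b in blobs(S,(0,0,0),(180,255,55),8,150,(235,180,295,205))];print(L)
"
```

```text
112 [531.7  36.7 112. ] 93.0 0.11876600542847693
116 [537.9  34.9 116. ] 92.4 0.11876600542847626
120 [544.   33.2 120. ] 91.9 0.11876600542847604
[array([248.1, 193.4])]
```

```bash
python3 -m handwheel '[[[40,0,-2.5,20,0],[40,0,0,0,0],[40,0,0,0,0],[40,0,0,0,0]]]'; python3 -m handwheel '[[[40,0,0,0,0],[40,0,0,0,0]]]'
python3 -c "
from h import *
plan(537.9,34.6,9,.128+np.pi)"
```

```text
time: 15.75
position: [539.0, 36.1, 52.7]
tcp_rot: [-0.0, 0.751, -0.66, -0.0]
wrist_force: [-0.3, 0.1, -1.4]
grip_width: 47.8
grasp_force: 62.8
time: 15.95
position: [539.5, 35.5, 53.0]
tcp_rot: [-0.0, 0.751, -0.66, 0.0]
wrist_force: [-0.2, 0.0, -1.3]
grip_width: 48.1
grasp_force: 62.8
t15.9 at [539.5  35.5  53. ] ang -3.013 q1 -0.05 q6 -1.75 F[-0.2  0.  -1.3] w48.1 g62.8 | turn 0.000 (q6->-1.63) tx 0.7 ty 1.7 tz 44.0
```

```bash
python3 -m handwheel '[[[40,0.7,1.6,10,0],[40,0,0,15,0],[40,0,0,12,0],[40,0,0,0,0],[40,0,0,0,0],[40,0,0,0,0]]]'
for i in 1 2 3; do python3 -m handwheel '[[[40,0,0,3,0],[40,0,0,0,0],[40,0,0,0,0]]]' | egrep 'posi|t_force'; done
```

```text
time: 16.55
position: [538.1, 34.3, 15.8]
tcp_rot: [-0.0, 0.751, -0.661, 0.0]
wrist_force: [-0.2, -0.8, -1.2]
grip_width: 48.0
grasp_force: 62.8
position: [537.6, 34.4, 12.6]
wrist_force: [-0.0, -0.1, -1.7]
position: [537.3, 34.4, 9.3]
wrist_force: [0.4, 0.5, -0.9]
position: [537.3, 34.4, 6.2]
wrist_force: [-0.1, 0.9, -1.6]
```

```bash
for i in 1 2; do python3 -m handwheel '[[[40,0,0,1,0],[40,0,0,0,0],[40,0,0,0,0]]]' | egrep 'posi|t_force'; done
```

```text
position: [537.5, 34.4, 5.4]
wrist_force: [0.2, -0.6, -1.6]
position: [537.5, 34.4, 4.4]
wrist_force: [-0.0, 0.3, -0.4]
```

```bash
python3 -m handwheel '[[[66,0,0,0,0],[66,0,0,0,0],[66,0,0,0,0],[66,0,0,-15,0],[66,0,0,-40,0],[66,0,0,-45,0],[66,0,0,0,0]]]'
python3 -m handwheel '[[[66,34.5,22,0,0],[66,34.5,22,0,0],[66,34.5,22,0,0],[66,34.5,22,0,0],[66,34.5,22,0,0],[66,34.5,22,0,0],[66,34.5,22,0,0],[66,34.5,22,0,0],[66,0,0,0,0],[66,0,0,0,0]]]'
python3 -c "
from h import *
T=shot('top','top6.npy')
print('z50');discs(50,T,32,20);print('z10');discs(10,T,50,40)
plan(396.6,-262,-20,.124+np.pi)"
```

```text
time: 18.75
position: [543.5, 34.1, 111.4]
tcp_rot: [-0.004, 0.751, -0.66, 0.005]
wrist_force: [1.5, 0.2, -0.2]
grip_width: 66.1
grasp_force: 0.0
time: 19.75
position: [397.7, -262.2, 104.1]
tcp_rot: [-0.0, 0.75, -0.661, -0.0]
wrist_force: [0.4, 0.1, 0.0]
grip_width: 65.8
grasp_force: 0.0
z50
long [ 633.8 -262.5] yaw -0.246 span 89.6 px [348.  150.4]
long [536.   34.3] yaw 0.127 span 92.4 px [251.9 179.7]
z10
long [ 640.2 -271. ] yaw -0.255 span 91.9 px [348.2 150.5]
long [539.9  35.4] yaw 0.127 span 94.9 px [251.9 179.6]
short [398.5 271.9] yaw 0.075 span 45.6 px [183.7 221.8]
t19.8 at [ 397.9 -261.3  104.1] ang -3.014 q1 -0.72 q6 -2.42 F[-0.3  1.2  0.4] w66.2 g0.0 | turn 0.003 (q6->-2.28) tx 0.5 ty 1.4 tz 124.1
```

```bash
python3 -m handwheel '[[[66,0.5,1,40,0],[66,0,0,40,0],[66,0,0,35,0],[66,0,0,10,0],[66,0,0,6,0],[66,0,0,0,0],[66,0,0,0,0]]]'
python3 -c "
from h import *
plan(396.6,-262,-33,.124+np.pi)"
```

```text
time: 20.5
position: [398.8, -263.3, -25.1]
tcp_rot: [-0.0, 0.751, -0.66, 0.002]
wrist_force: [1.5, 0.3, -0.5]
grip_width: 65.8
grasp_force: 0.0
t20.5 at [ 398.8 -263.3  -25.1] ang -3.013 q1 -0.72 q6 -2.42 F[ 1.5  0.3 -0.5] w65.8 g0.0 | turn 0.004 (q6->-2.28) tx -1.5 ty 2.0 tz 7.9
```

```bash
python3 -m handwheel '[[[66,-1.5,2,5,0],[66,0,0,2.5,0],[66,0,0,0,0],[40,0,0,0,0],[40,0,0,0,0],[40,0,0,0,0],[40,0,0,0,0]]]'
python3 -m handwheel '[[[40,0,0,-5,0],[40,0,0,-20,0],[40,0,0,-45,0],[40,0,0,-45,0],[40,0,0,0,0],[40,0,0,0,0],[40,0,0,0,0]]]'
python3 -c "
from h import *
plan(537.9,34.6,80,.128+np.pi)
S=shot('scene','scene7.npy');L=[b for b in blobs(S,(0,0,0),(180,255,55),8,150,(110,150,190,215))];print([(b[0].tolist(),b[1]) for b in L])"
```

```text
time: 21.2
position: [395.6, -261.4, -33.2]
tcp_rot: [-0.0, 0.751, -0.661, 0.0]
wrist_force: [-0.7, 2.3, 4.9]
grip_width: 47.8
grasp_force: 61.4
time: 21.9
position: [393.7, -260.1, 79.6]
tcp_rot: [0.0, 0.751, -0.661, -0.001]
wrist_force: [-0.7, 0.7, -2.0]
grip_width: 47.7
grasp_force: 62.5
t21.9 at [ 393.7 -260.1   79.6] ang -3.014 q1 -0.72 q6 -2.42 F[-0.7  0.7 -2. ] w47.7 g62.5 | turn -0.000 (q6->-1.63) tx -273.9 ty -180.6 tz -0.4
[([163.9, 170.2], 62), ([129.7, 175.2], 82), ([112.7, 197.2], 18)]
```

```bash
python3 -m handwheel '[[[40,-34.2,-22.6,0,0],[40,-34.2,-22.6,0,0],[40,-34.2,-22.6,0,0],[40,-34.2,-22.6,0,0],[40,-34.2,-22.6,0,0],[40,-34.2,-22.6,0,0],[40,-34.2,-22.6,0,0],[40,-34.2,-22.6,0,0],[40,0,0,0,0],[40,0,0,0,0]]]'
python3 -m handwheel '[[[40,0,0,0,0],[40,0,0,0,0],[40,0,0,0,0]]]' | grep posi
python3 -c "
from h import *
p=plane('scene',[(163.9,170.2),(129.7,175.2)],122.5);print('held C',p.mean(0).round(1),np.linalg.norm(p[0]-p[1]).round(1))
plan(537.9,34.6,30,.128+np.pi)"
```

```text
time: 22.95
position: [537.9, 34.0, 78.9]
tcp_rot: [0.002, 0.752, -0.66, -0.002]
wrist_force: [-1.2, 0.7, -2.1]
grip_width: 47.6
grasp_force: 62.5
position: [538.8, 32.2, 80.6]
held C [ 396.4 -261.3  122.5] 91.8
t23.2 at [538.8  32.2  80.6] ang -3.016 q1 -0.06 q6 -1.76 F[ 0.5  0.2 -1.5] w47.4 g62.6 | turn -0.002 (q6->-1.63) tx -2.5 ty 0.6 tz 50.6
```

```bash
python3 -m handwheel '[[[40,-3.2,0.6,20,0],[40,0,0,20,0],[40,0,0,12,0],[40,0,0,6,0],[40,0,0,0,0],[40,0,0,0,0],[40,0,0,0,0]]]'
for i in 1 2 3; do python3 -m handwheel '[[[40,0,0,1.5,0],[40,0,0,0,0],[40,0,0,0,0]]]' | egrep 'posi|t_force'; done
```

```text
time: 23.95
position: [539.5, 36.2, 23.9]
tcp_rot: [-0.001, 0.751, -0.661, 0.001]
wrist_force: [0.7, -0.8, -1.7]
grip_width: 47.6
grasp_force: 62.5
position: [538.6, 36.4, 21.6]
wrist_force: [-0.5, -0.3, -1.3]
position: [538.4, 36.4, 19.8]
wrist_force: [-0.2, 0.2, -1.2]
position: [538.4, 36.3, 18.3]
wrist_force: [0.1, 1.3, -0.5]
```

```bash
python3 -m handwheel '[[[40,0,0,1,0],[40,0,0,0,0],[66,0,0,0,0],[66,0,0,0,0],[66,0,0,0,0],[66,0,0,-15,0],[66,0,0,-40,0],[66,0,0,-35,0],[66,0,0,0,0.126],[66,0,0,0,0.126]]]'
python3 -m handwheel '[[[66,0,0,0,0.126],[66,34,-21.8,0,0],[66,34,-21.8,0,0],[66,34,-21.8,0,0],[66,34,-21.8,0,0],[66,34,-21.8,0,0],[66,34,-21.8,0,0],[66,34,-21.8,0,0],[66,34,-21.8,0,0],[66,0,0,0,0]]]'
python3 -m handwheel '[[[66,0,0,0,0],[66,0,0,0,0],[66,0,0,0,0]]]' | grep posi
python3 -c "
from h import *
T=shot('top','top8.npy')
print('z60');discs(60,T,32,20);print('z10');discs(10,T,50,40)
plan(640.2,-270.8,-22,-.25+np.pi)"
```

```text
time: 25.85
position: [540.3, 36.3, 109.6]
tcp_rot: [0.002, -0.66, 0.751, -0.002]
wrist_force: [-1.3, -0.2, -0.6]
grip_width: 65.7
grasp_force: 0.0
time: 26.85
position: [641.9, -275.9, 107.4]
tcp_rot: [0.0, -0.612, 0.791, -0.002]
wrist_force: [-0.2, 0.0, -0.7]
grip_width: 65.8
grasp_force: 0.0
position: [639.6, -268.9, 107.4]
z60
short [ 638.1 -237.9] yaw -0.228 span 41.4 px [334.2 146.7]
short [540.3  10.5] yaw 0.111 span 45.3 px [266.9 177.4]
z10
long [541.7  36.3] yaw 0.123 span 95.5 px [251.7 179. ]
short [ 646.4 -248. ] yaw -0.244 span 44.1 px [334.4 146.7]
short [398.1 271.4] yaw 0.053 span 45.9 px [169.6 222.5]
t27.2 at [ 639.8 -268.9  107.5] ang 2.893 q1 -0.49 q6 -1.81 F[-0.4  0.3  0.2] w66.2 g0.0 | turn 0.001 (q6->-1.72) tx 1.7 ty -0.9 tz 129.5
```

```bash
python3 -m handwheel '[[[66,1.7,-0.9,40,0],[66,0,0,40,0],[66,0,0,35,0],[66,0,0,15,0],[66,0,0,0,0],[66,0,0,0,0],[66,0,0,0,0],[66,0,0,0,0]]]'
python3 -c "
from h import *
print(plane('top',[(251.7,179)],60))
plan(640.2,-270.8,-33,-.25+np.pi)"
```

```text
time: 28.0
position: [642.5, -273.2, -20.0]
tcp_rot: [0.001, -0.613, 0.79, -0.002]
wrist_force: [-0.0, 0.4, -0.2]
grip_width: 66.1
grasp_force: 0.0
[[536.84579334  34.55207749  60.        ]]
t28.0 at [ 642.5 -273.2  -20. ] ang 2.892 q1 -0.49 q6 -1.82 F[-0.   0.4 -0.2] w66.1 g0.0 | turn -0.000 (q6->-1.72) tx -1.8 ty 2.9 tz 13.0
```

```bash
python3 -m handwheel '[[[66,-1.5,2.5,8,0],[66,0,0,5,0],[66,0,0,0,0],[40,0,0,0,0],[40,0,0,0,0],[40,0,0,0,0],[40,0,0,0,0]]]'
python3 -m handwheel '[[[40,0,0,-5,0],[40,0,0,-20,0],[40,0,0,-45,0],[40,0,0,-45,0],[40,0,0,0,0],[40,0,0,0,0],[40,0,0,0,0],[40,0,0,0,0]]]'
python3 -c "
from h import *
S=shot('scene','scene9.npy');L=[b for b in blobs(S,(0,0,0),(180,255,55),8,150,(110,210,190,250))];print([(b[0].tolist(),b[1]) for b in L])
plan(537.9,34.6,80,.128+np.pi)"
```

```text
time: 28.7
position: [639.2, -270.5, -35.0]
tcp_rot: [0.0, -0.613, 0.79, -0.001]
wrist_force: [1.2, 0.0, 2.9]
grip_width: 48.0
grasp_force: 62.4
time: 29.5
position: [636.4, -269.0, 76.6]
tcp_rot: [-0.001, -0.613, 0.79, 0.002]
wrist_force: [-0.0, -0.8, -2.0]
grip_width: 48.0
grasp_force: 62.8
[([168.2, 225.9], 114)]
t29.6 at [ 636.6 -269.2   76.7] ang 2.891 q1 -0.49 q6 -1.81 F[-0.1  0.6 -2.6] w48.4 g62.8 | turn -0.378 (q6->-1.63) tx -313.9 ty 59.1 tz -3.3
```

```bash
python3 -m handwheel '[[[40,0,0,0,-0.126],[40,0,0,0,-0.126],[40,0,0,0,-0.126],[40,-39,7.4,0,0],[40,-39,7.4,0,0],[40,-39,7.4,0,0],[40,-39,7.4,0,0],[40,-39,7.4,0,0],[40,-39,7.4,0,0],[40,-39,7.4,0,0]]]'
python3 -m handwheel '[[[40,-41,7,0,0],[40,0,0,0,0],[40,0,0,0,0],[40,0,0,0,0],[40,0,0,0,0],[40,0,0,0,0]]]'|grep posi
python3 -c "
from h import *
S=shot('scene','scene10.npy');L=[b for b in blobs(S,(0,0,0),(180,255,55),8,150,(235,170,300,210))];print([(b[0].tolist(),b[1]) for b in L])
plan(537.9,34.6,35,.128+np.pi)"
```

```text
time: 30.55
position: [550.6, -4.5, 78.2]
tcp_rot: [0.001, 0.751, -0.661, -0.001]
wrist_force: [0.5, 0.8, -2.8]
grip_width: 48.1
grasp_force: 62.8
position: [540.6, 32.7, 79.3]
[([261.4, 189.1], 40), ([248.2, 191.9], 89), ([282.5, 198.8], 12), ([279.9, 205.7], 66), ([264.6, 207.7], 49), ([248.4, 208.8], 13)]
t31.2 at [540.5  32.8  79.3] ang -3.015 q1 -0.06 q6 -1.76 F[ 0.2  0.2 -1.8] w47.8 g62.8 | turn -0.002 (q6->-1.63) tx -2.1 ty 2.4 tz 44.3
```

```bash
python3 -m handwheel '[[[40,-2.1,2.0,20,0],[40,0,0,16,0],[40,0,0,8,0],[40,0,0,4,0],[40,0,0,0,0],[40,0,0,0,0],[40,0,0,0,0]]]'
for i in 1 2 3; do python3 -m handwheel '[[[40,0,0,1.5,0],[40,0,0,0,0],[40,0,0,0,0]]]' | egrep 'posi|t_force'; done
```

```text
time: 31.9
position: [538.8, 35.5, 32.3]
tcp_rot: [-0.001, 0.751, -0.661, 0.001]
wrist_force: [0.1, 1.0, -2.5]
grip_width: 48.1
grasp_force: 62.8
position: [538.0, 35.6, 30.1]
wrist_force: [-0.3, -0.3, -2.8]
position: [537.8, 35.6, 28.3]
wrist_force: [0.1, 0.5, -2.3]
position: [537.8, 35.6, 26.8]
wrist_force: [-0.0, -0.0, -2.3]
```

```bash
python3 -m handwheel '[[[40,0,0,1.3,0],[40,0,0,0,0],[66,0,0,0,0],[66,0,0,0,0],[66,0,0,0,0],[66,0,0,-15,0],[66,0,0,-40,0],[66,0,0,-25,0],[66,0,0,0,0.1434],[66,0,0,0,0.1434]]]'
python3 -m handwheel '[[[66,0,0,0,0.1434],[66,0,0,0,0.1434],[66,0,0,0,0.1434],[66,0,0,0,0.1434],[66,0,0,0,0.1434],[66,0,0,0,0.1434],[66,0,0,0,0.1434],[66,0,0,0,0.1434],[66,0,0,0,0.1434],[66,0,0,0,0]]]'
python3 -c "
from h import *
T=shot('top','top11.npy');S=shot('scene','scene11.npy')
g=cv2.cvtColor(T,cv2.COLOR_RGB2GRAY)
bt=[b for b in blobs(T,(0,0,62),(180,80,255),6,60,(114,158,128,204))];print([(b[0].tolist(),b[1]) for b in bt])
bs=[b for b in blobs(S,(0,0,90),(180,60,255),8,60,(385,190,425,222))];print([(b[0].tolist(),b[1]) for b in bs])
for a,b in zip(bt,bs[::1]): print(tri(a[0],b[0]))
p=plane('top',[b[0] for b in bt],10);print(p.round(1).tolist())
discs(10,T,50,40);print(plane('scene',[b[0] for b in bs],10).round(1).tolist())
plan(536,454.5,80,1.693)"
```

```text
time: 33.8
position: [539.4, 35.6, 107.5]
tcp_rot: [0.001, -0.647, 0.763, -0.001]
wrist_force: [-0.1, -0.7, -0.4]
grip_width: 65.8
grasp_force: 0.0
time: 34.8
position: [538.1, 35.6, 105.9]
tcp_rot: [0.0, -0.061, 0.998, -0.0]
wrist_force: [-0.5, 0.0, -0.1]
grip_width: 65.6
grasp_force: 0.0
[([120.0, 165.5], 16), ([121.3, 179.2], 18), ([114.4, 194.6], 34), ([122.5, 192.9], 17), ([122.5, 203.0], 10)]
[([393.9, 198.2], 20), ([402.6, 206.4], 20), ([413.0, 214.6], 18)]
(array([562.09939712, 424.82725164,  63.36049121]), np.float64(40.97945550715345))
(array([531.99640405, 457.51817391,   6.50412959]), np.float64(1.5805566417486223))
(array([490.37324461, 514.77851553, -61.80830333]), np.float64(24.262829661250958))
[[576.4, 463.5, 10.0], [532.0, 457.1, 10.0], [481.7, 477.5, 10.0], [487.8, 451.1, 10.0], [455.3, 449.6, 10.0]]
short [398.1 271.4] yaw 0.053 span 45.9 px [169.6 222.5]
[[491.4, 449.5, 10.0], [536.7, 453.4, 10.0], [580.5, 461.8, 10.0]]
t34.9 at [538.   35.6 105.8] ang 1.695 q1 -0.05 q6 -0.18 F[-0.  -0.1  0. ] w65.9 g0.0 | turn 0.002 (q6->0.58) tx -49.1 ty 416.0 tz 25.8
```

```bash
python3 -m handwheel '[[[66,0,0,0,-0.011],[66,-5.7,46,0,0],[66,-5.7,46,0,0],[66,-5.7,46,0,0],[66,-5.7,46,0,0],[66,-5.7,46,0,0],[66,-5.7,46,0,0],[66,-5.7,46,0,0],[66,-5.7,46,0,0],[66,-5.8,46,0,0]]]'
python3 -m handwheel '[[[66,0,0,40,0],[66,0,0,40,0],[66,0,0,0,0],[66,0,0,0,0],[66,0,0,0,0]]]'
python3 -c "
from h import *
plan(533,456.5,-22,1.706)
T=shot('top','top12.npy')
for z in (60,70): discs(z,T,40,20)
print(plane('top',[b[0] for b in blobs(T,(0,0,0),(180,255,45),30,110,(225,165,280,195))],70).round(1).tolist())"
```

```text
time: 35.9
position: [534.0, 454.7, 105.5]
tcp_rot: [0.0, -0.067, 0.998, -0.0]
wrist_force: [1.6, 0.5, -0.3]
grip_width: 66.1
grasp_force: 0.0
time: 36.4
position: [536.0, 453.6, 28.1]
tcp_rot: [0.002, -0.066, 0.998, 0.001]
wrist_force: [0.3, 0.1, 0.4]
grip_width: 66.3
grasp_force: 0.0
t36.4 at [536.  453.6  28.1] ang 1.703 q1 0.61 q6 0.48 F[0.3 0.1 0.4] w66.3 g0.0 | turn -0.003 (q6->0.57) tx 2.6 ty 3.3 tz 50.1
long [536.9  35.6] yaw 0.132 span 93.0 px [251.4 179. ]
long [536.   35.3] yaw 0.132 span 92.3 px [251.4 179. ]
[[507.9, 108.6, 70.0], [541.8, -10.4, 70.0], [536.2, 34.9, 70.0], [529.6, 81.1, 70.0]]
```

```bash
python3 -m handwheel '[[[66,2.4,3,30,0],[66,0,0,20,0],[66,0,0,0,0],[66,0,0,0,0],[66,0,0,0,0],[66,0,0,0,0]]]'
python3 -c "
from h import *
plan(533,456.5,-34,1.706)
S=shot('scene','scene12.npy');cv2.imwrite('pics/c8.png',cv2.resize(S[150:230,360:460,::-1],(750,600),interpolation=cv2.INTER_CUBIC))"
```

```text
time: 37.05
position: [533.1, 456.4, -22.1]
tcp_rot: [0.002, -0.066, 0.998, 0.001]
wrist_force: [1.2, 0.5, -0.9]
grip_width: 66.1
grasp_force: 0.0
t37.0 at [533.1 456.4 -22.1] ang 1.703 q1 0.62 q6 0.48 F[ 1.2  0.5 -0.9] w66.1 g0.0 | turn -0.003 (q6->0.57) tx 0.1 ty 0.1 tz 11.9
```

View pics/c8.png

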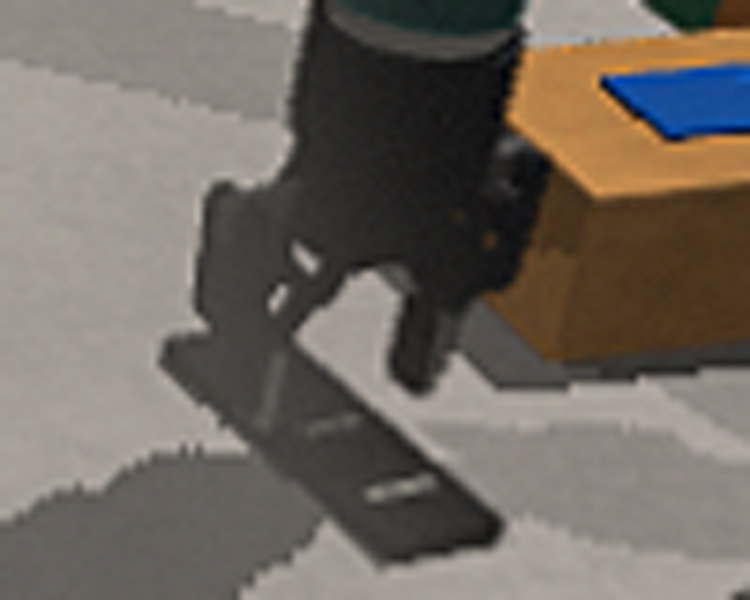

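The crop shows the fingers straddling the cover's middle bar at (335,423), with tips at (262,425) and (415,388). I grasp.

```bash
python3 -m handwheel '[[[66,0,0,8,0],[66,0,0,4,0],[66,0,0,0,0],[40,0,0,0,0],[40,0,0,0,0],[40,0,0,0,0],[40,0,0,0,0]]]'
python3 -m handwheel '[[[40,0,0,-5,0],[40,0,0,-20,0],[40,0,0,-45,0],[40,0,0,-45,0],[40,0,0,-10,0],[40,0,0,0,0],[40,0,0,0,0],[40,0,0,0,0]]]'
python3 -c "
from h import *
S=shot('scene','scene13.npy');bs=[b for b in blobs(S,(0,0,75),(180,60,255),6,60,(375,150,425,222))];print([(b[0].tolist(),b[1]) for b in bs])
plan(537.5,34.8,90,.128+np.pi)"
```

```text
time: 37.8
position: [531.6, 455.6, -36.3]
tcp_rot: [0.0, -0.066, 0.998, 0.0]
wrist_force: [-0.1, -0.3, 0.5]
grip_width: 48.3
grasp_force: 63.3
time: 38.6
position: [529.6, 454.1, 85.7]
tcp_rot: [-0.002, -0.066, 0.998, -0.001]
wrist_force: [-0.2, 0.3, -2.0]
grip_width: 48.0
grasp_force: 63.2
[([404.9, 155.7], 7), ([420.5, 177.9], 16)]
t38.6 at [529.6 454.1  85.7] ang 1.703 q1 0.62 q6 0.48 F[ 0.9  0.2 -1.2] w48.1 g63.2 | turn -1.567 (q6->-1.63) tx 416.9 ty 45.7 tz -4.3
```

```bash
python3 -m handwheel '[[[40,5.3,-46.3,0,0],[40,5.3,-46.3,0,0],[40,5.3,-46.3,0,0],[40,5.3,-46.3,0,0],[40,5.3,-46.3,0,0],[40,5.3,-46.3,0,0],[40,5.3,-46.3,0,0],[40,5.3,-46.3,0,0],[40,5.3,-46.3,0,0],[40,0,0,0,-0.1425]]]'
python3 -m handwheel '[[[40,0,0,0,-0.1425],[40,0,0,0,-0.1425],[40,0,0,0,-0.1425],[40,0,0,0,-0.1425],[40,0,0,0,-0.1425],[40,0,0,0,-0.1425],[40,0,0,0,-0.1425],[40,0,0,0,-0.1425],[40,0,0,0,-0.1425],[40,0,0,0,-0.1425]]]'
python3 -m handwheel '[[[40,0,0,20,0],[40,0,0,0,0],[40,0,0,0,0],[40,0,0,0,0]]]'|grep posi
python3 -c "
from h import *
S=shot('scene','scene14.npy');bs=[b for b in blobs(S,(0,0,60),(180,90,255),5,60,(235,180,300,204))];print([(b[0].tolist(),b[1]) for b in bs])
cv2.imwrite('pics/c9.png',cv2.resize(S[150:230,215:315,::-1],(750,600),interpolation=cv2.INTER_CUBIC))
plan(537.5,34.8,45,.128+np.pi)"
```

```text
time: 39.65
position: [538.1, 31.0, 87.1]
tcp_rot: [-0.001, -0.135, 0.991, -0.001]
wrist_force: [-0.3, 0.0, -0.7]
grip_width: 48.5
grasp_force: 63.2
time: 40.65
position: [537.7, 36.1, 86.9]
tcp_rot: [0.001, 0.753, -0.658, -0.001]
wrist_force: [0.1, -0.0, -1.1]
grip_width: 48.1
grasp_force: 63.2
position: [539.0, 36.1, 68.6]
[([269.3, 181.2], 6), ([282.5, 188.5], 18), ([251.0, 194.5], 14)]
t41.1 at [539.4  36.1  68.9] ang -3.013 q1 -0.05 q6 -1.75 F[-0.6 -0.3 -1.5] w48.2 g63.2 | turn 0.001 (q6->-1.63) tx 1.0 ty 2.1 tz 23.9
```

View pics/c9.png

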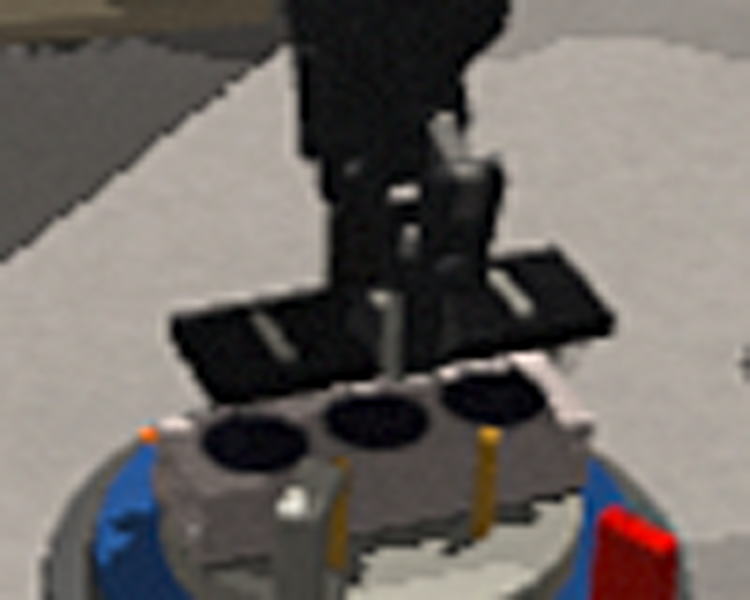

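The crop shows the cover held level over the three-high pile, with end bars at (272,338) and (512,293). Next I check its centring numerically before lowering.

```bash
python3 -c "
from h import *
for z in (113,115.2): p=plane('scene',[(282.5,188.5),(251,194.5)],z);print(p.mean(0).round(1),np.linalg.norm(p[0]-p[1]).round(1),np.arctan2(*(p[0]-p[1])[1::-1])-np.pi/2)
"
python3 -m handwheel '[[[40,0,2.1,12,0],[40,0,0,10,0],[40,0,0,0,0],[40,0,0,0,0],[40,0,0,0,0]]]'
```

```text
[538.   39.8 113. ] 89.8 0.1394270748329467
[541.3  38.8 115.2] 89.5 0.13942707483294714
time: 41.6
position: [537.2, 35.8, 46.7]
tcp_rot: [-0.0, 0.751, -0.66, 0.0]
wrist_force: [0.2, -0.0, -0.5]
grip_width: 47.6
grasp_force: 63.2
```

```bash
python3 -m handwheel '[[[40,4,0,6,0],[40,0,0,0,0],[40,0,0,0,0]]]' | grep posi
for i in 1 2 3; do python3 -m handwheel '[[[40,0,0,1.5,0],[40,0,0,0,0],[40,0,0,0,0]]]' | egrep 'posi|t_force'; done
```

```text
position: [537.4, 31.7, 40.5]
position: [537.6, 31.9, 39.1]
wrist_force: [-0.2, -0.3, -1.3]
position: [537.5, 31.9, 37.6]
wrist_force: [0.1, 0.1, -2.5]
position: [537.5, 31.9, 36.0]
wrist_force: [-0.2, 0.1, -1.6]
```

```bash
python3 -m handwheel '[[[40,0,0,1.8,0],[40,0,0,0,0],[66,0,0,0,0],[66,0,0,0,0],[66,0,0,0,0],[66,0,0,-15,0],[66,0,0,-40,0],[66,0,0,-20,0],[66,0,0,0,0.075],[66,0,0,0,0]]]'
python3 -m handwheel '[[[66,-35.2,18.1,0,0],[66,-35.2,18.1,0,0],[66,-35.2,18.1,0,0],[66,-35.2,18.1,0,0],[66,-35.2,18.1,0,0],[66,-35.2,18.1,0,0],[66,-35.2,18.1,0,0],[66,0,0,0,0],[66,0,0,0,0],[66,0,0,0,0]]]'
python3 -c "
from h import *
T=shot('top','top15.npy');S=shot('scene','scene15.npy')
bt=[b for b in blobs(T,(0,0,55),(180,120,255),5,60,(228,172,278,187))];print([(b[0].tolist(),b[1]) for b in bt])
im=np.hstack([cv2.resize(T[140:220,210:290],(400,400),interpolation=cv2.INTER_CUBIC),cv2.resize(S[180:260,225:305],(400,400),interpolation=cv2.INTER_CUBIC)]);cv2.imwrite('pics/c10.png',im[:,:,::-1])
plan(398.1,271.4,-22,.053+np.pi)"
```

```text
time: 43.8
position: [538.6, 31.8, 110.6]
tcp_rot: [-0.001, 0.726, -0.688, 0.001]
wrist_force: [0.1, 0.1, -0.2]
grip_width: 65.7
grasp_force: 0.0
time: 44.8
position: [397.9, 270.3, 108.9]
tcp_rot: [0.0, 0.726, -0.688, 0.0]
wrist_force: [0.2, 0.6, 0.2]
grip_width: 66.0
grasp_force: 0.0
[([233.6, 172.2], 15), ([266.0, 177.4], 27), ([251.2, 178.6], 25), ([269.3, 185.7], 22)]
t44.9 at [398.3 270.1 109.1] ang -3.089 q1 0.46 q6 -1.16 F[ 0.4  0.6 -0.3] w66.1 g0.0 | turn -0.001 (q6->-1.03) tx -1.3 ty 0.1 tz 131.1
```

View pics/c10.png

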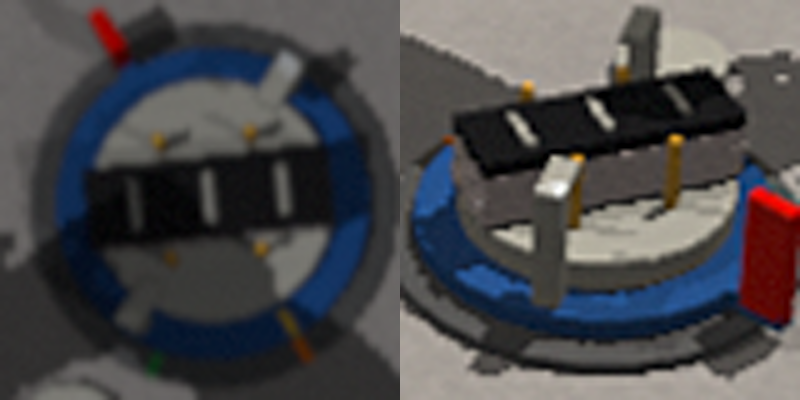

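The crop shows the cover square on the pile, with its middle bar at (208,195), which is native (251.6,179) and puts the centre within about 2 mm. The collar is still open. Now the short carrier.

```bash
python3 -m handwheel '[[[66,-1.3,0,40,0],[66,0,0,40,0],[66,0,0,35,0],[66,0,0,15,0],[66,0,0,0,0],[66,0,0,0,0],[66,0,0,0,0]]]'
python3 -c "
from h import *
plan(398.1,271.4,-34,.053+np.pi)"
```

```text
time: 45.6
position: [399.6, 272.7, -19.3]
tcp_rot: [-0.001, 0.726, -0.688, 0.001]
wrist_force: [-0.9, -0.2, 0.6]
grip_width: 65.7
grasp_force: 0.0
t45.6 at [399.6 272.7 -19.3] ang -3.089 q1 0.47 q6 -1.16 F[-0.9 -0.2  0.6] w65.7 g0.0 | turn 0.000 (q6->-1.03) tx 1.2 ty 1.5 tz 14.7
```

```bash
python3 -m handwheel '[[[66,1.2,1.2,9,0],[66,0,0,5,0],[66,0,0,0,0],[40,0,0,0,0],[40,0,0,0,0],[40,0,0,0,0],[40,0,0,0,0]]]'
python3 -m handwheel '[[[40,0,0,-5,0],[40,0,0,-20,0],[40,0,0,-45,0],[40,0,0,-45,0],[40,0,0,-15,0],[40,0,0,0,0],[40,0,0,0,0],[40,0,0,0,0]]]'
python3 -c "
from h import *
plan(522.1,-280.1,90,.048+np.pi)"
```

```text
time: 46.3
position: [411.3, 272.3, -27.7]
tcp_rot: [-0.009, 0.725, -0.689, 0.01]
wrist_force: [9.3, -8.6, 23.9]
grip_width: 40.6
grasp_force: 12.3
time: 47.1
position: [394.8, 270.3, 93.4]
tcp_rot: [0.002, 0.726, -0.688, -0.001]
wrist_force: [0.5, 0.3, -0.7]
grip_width: 39.7
grasp_force: 0.0
t47.1 at [394.8 270.3  93.4] ang -3.088 q1 0.47 q6 -1.16 F[ 0.5  0.3 -0.7] w39.7 g0.0 | turn 0.006 (q6->-2.11) tx 555.9 ty -100.7 tz 3.4
```

The grasp missed. Either the fingers rode on the carrier or it was moved, so I look again.

```bash
python3 -m handwheel '[[[66,45,0,0,0],[66,45,0,0,0],[66,45,0,0,0],[66,45,0,0,0],[66,45,0,0,0],[66,45,0,0,0],[66,45,0,0,0],[66,45,0,0,0],[66,0,0,0,0]]]'|grep posi
python3 -c "
from h import *
T=shot('top','top16.npy');S=shot('scene','scene16.npy')
for th in(35,50,65): discs(10,T,th,30)
print([ (b[0].tolist(),b[1]) for b in blobs(T,(0,0,0),(180,255,60),40,110,(140,190,260,270))],[ (b[0].tolist(),b[1]) for b in blobs(S,(0,0,0),(180,255,60),10,110,(300,175,360,200))])
im=np.hstack([cv2.resize(T[185:265,140:220],(400,400),interpolation=cv2.INTER_CUBIC),cv2.resize(S[155:235,290:370],(400,400),interpolation=cv2.INTER_CUBIC)]);cv2.imwrite('pics/c11.png',im[:,:,::-1])"
```

```text
position: [415.8, -92.8, 94.1]
short [444.6 277.4] yaw 0.045 span 45.7 px [168.3 207.8]
short [444.3 277.7] yaw 0.059 span 46.4 px [168.1 208. ]
[([244.3, 198.0], 71), ([168.1, 208.0], 92), ([182.4, 207.6], 85), ([251.1, 213.9], 91)] [([340.5, 195.5], 44), ([327.0, 197.2], 48)]
```

View pics/c11.png

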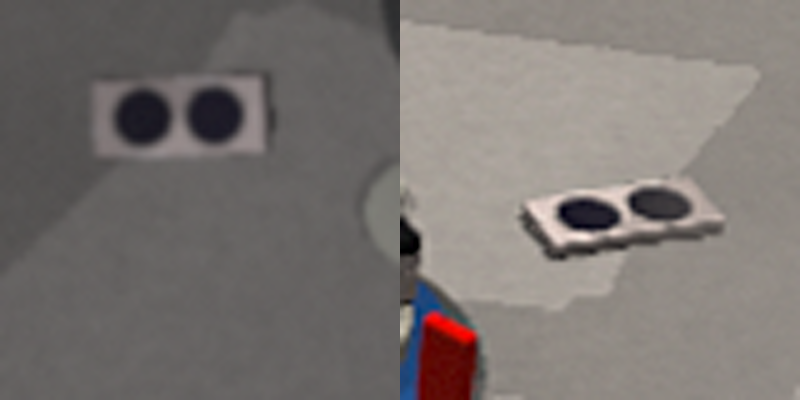

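The crop shows the short carrier lying flat, knocked to about (444.5, 277.5) with yaw 0.05. I go back for it.

```bash
python3 -m handwheel '[[[66,-46,-6,0,0],[66,-46,-6,0,0],[66,-46,-6,0,0],[66,-46,-6,0,0],[66,-46,-6,0,0],[66,-46,-6,0,0],[66,-46,-6,0,0],[66,-46,-6,0,0],[66,0,0,0,0],[66,0,0,0,0]]]'|grep posi
python3 -m handwheel '[[[66,0,0,30,0],[66,0,0,0,0],[66,0,0,0,0],[66,0,0,0,0]]]'|grep posi
python3 -c "
from h import *
S=shot('scene');print([ (b[0].tolist(),b[1]) for b in blobs(S,(0,0,0),(180,255,60),10,110,(300,175,370,205))])
plan(444.5,277.5,-20,.052+np.pi)"
```

```text
position: [441.6, 283.2, 94.1]
position: [444.2, 281.1, 66.0]
[([339.8, 195.5], 32), ([326.9, 197.6], 58)]
t49.5 at [444.7 281.4  66.3] ang -3.089 q1 0.44 q6 -1.18 F[-0.2 -0.   0.2] w65.9 g0.0 | turn 0.001 (q6->-1.06) tx 3.9 ty 0.4 tz 86.3
```

```bash
python3 -m handwheel '[[[66,3.9,0,40,0],[66,0,0,35,0],[66,0,0,10,0],[66,0,0,0,0],[66,0,0,0,0],[66,0,0,0,0],[66,0,0,0,0]]]'
python3 -c "
from h import *
S=shot('scene');print([ (b[0].tolist(),b[1]) for b in blobs(S,(0,0,0),(180,255,60),10,110,(300,175,370,205))])
plan(444.5,277.5,-34,.052+np.pi)"
```

```text
time: 50.25
position: [446.0, 278.6, -18.0]
tcp_rot: [-0.002, 0.726, -0.688, 0.001]
wrist_force: [-0.3, -0.7, -0.7]
grip_width: 65.7
grasp_force: 0.0
[([330.6, 180.5], 71), ([326.9, 197.5], 60)]
t50.3 at [445.6 278.4 -18.3] ang -3.088 q1 0.44 q6 -1.19 F[-0.1  0.8 -0.5] w66.0 g0.0 | turn 0.002 (q6->-1.06) tx 0.8 ty 1.1 tz 15.7
```

```bash
python3 -m handwheel '[[[66,0.8,1,10,0],[66,0,0,5,0],[66,0,0,0,0],[40,0,0,0,0],[40,0,0,0,0],[40,0,0,0,0],[40,0,0,0,0]]]'
python3 -m handwheel '[[[40,0,0,-5,0],[40,0,0,-20,0],[40,0,0,-45,0],[40,0,0,-45,0],[40,0,0,-15,0],[40,0,0,0,0],[40,0,0,0,0],[40,0,0,0,0]]]'
python3 -c "
from h import *
plan(522.1,-280.1,90,.048+np.pi)"
```

```text
time: 51.0
position: [443.7, 277.1, -34.4]
tcp_rot: [-0.0, 0.726, -0.688, 0.0]
wrist_force: [0.4, -0.5, 1.8]
grip_width: 47.5
grasp_force: 62.1
time: 51.8
position: [441.5, 276.1, 93.3]
tcp_rot: [0.002, 0.726, -0.688, -0.001]
wrist_force: [-0.2, -0.3, -1.4]
grip_width: 48.0
grasp_force: 62.4
t51.8 at [441.5 276.1  93.3] ang -3.088 q1 0.43 q6 -1.19 F[-0.2 -0.3 -1.4] w48.0 g62.4 | turn 0.006 (q6->-2.11) tx 559.4 ty -53.8 tz 3.3
```

```bash
python3 -m handwheel '[[[40,0,0,0,0.006],[40,43,-4.1,0,0],[40,43,-4.1,0,0],[40,43,-4.1,0,0],[40,43,-4.1,0,0],[40,43,-4.1,0,0],[40,43,-4.1,0,0],[40,43,-4.1,0,0],[40,43,-4.1,0,0],[40,43,-4.1,0,0]]]'|grep posi
python3 -m handwheel '[[[40,43,-4.1,0,0],[40,43,-4.1,0,0],[40,43,-4.1,0,0],[40,43,-4.1,0,0],[40,0,0,30,0],[40,0,0,20,0],[40,0,0,0,0],[40,0,0,0,0],[40,0,0,0,0],[40,0,0,0,0]]]'
python3 -c "
from h import *
S=shot('scene','scene17.npy');print([ (b[0].tolist(),b[1]) for b in blobs(S,(0,0,0),(180,255,60),10,150,(115,190,185,245))])
plan(522.1,-280.1,0,.048+np.pi)"
```

```text
position: [497.8, -109.4, 94.0]
time: 53.8
position: [524.5, -279.2, 46.7]
tcp_rot: [-0.0, 0.724, -0.69, 0.001]
wrist_force: [-0.0, 0.0, 0.3]
grip_width: 47.8
grasp_force: 62.3
[]
t53.9 at [ 524.4 -279.2   46.7] ang -3.093 q1 -0.60 q6 -2.22 F[ 0.4 -0.4 -1.4] w47.8 g62.3 | turn 0.000 (q6->-2.11) tx 0.8 ty 2.4 tz 46.7
```

```bash
python3 -c "
from h import *
S=np.load('scene17.npy');q=proj('scene',[(522,-303,91),(522,-257,91)]);print(q.round(1))
for th in(30,40,50): print(th,[ (b[0].tolist(),b[1]) for b in blobs(S,(0,0,0),(180,255,th),8,400,(105,180,190,245))])
g=cv2.cvtColor(S,cv2.COLOR_RGB2GRAY);print(g[202:226:2,118:176:2])"
```

```text
[[133.5 209.6]
 [152.2 207.6]]
30 [([140.0, 198.9], 388), ([156.6, 207.9], 18)]
40 []
50 []
[[ 79  79  79  77  79  79  78  78  77  83  11  19  43  46  27  37  76  69
   70  91 113 183 163 197  76  80  82  83  80]
 [ 81  79  80  81  79  81  80  79  77  85  11  28  33  27  18   8 123 102
   99 113 146 184 177 186  75  80  80  85  83]
 [ 80  80  75  74  88  87 104  84  67  79  13  14  16  23  19  11  21  18
   21  20   8  93 182 183  96  82  79  80  82]
 [ 79  81 105 103 105  87  30   5  11  11  11  23  12  18  24  48  28  25
   21  24  21  20 174 174 119  81  82  84  80]
 [ 79  81 105 104  99   4  15  12  17  12   8  80  19  17  13  54  27  29
   26  18   1 157 174 177 174  77  81  74 136]
 [ 81  81 107 106  78   6  17  13  15   7  17  77  13  17   8  93 108  30
   47 180 180 197 189 154 124  83  66 169 164]
 [ 80  78 102 100 104  63  15   5   1  13  70  73  16  14   9  55 159 154
  150 108  70  63  63  62  56 148 172 166 162]
 [ 79  82 113 100 100 103 106 102  90  82  86  69  14  12   9  66  68  68
   66  67  71  75  74 139 160 168 166 164 164]
 [ 80  79  86  84  81  72  68  67  68  71  69  70  59  67  72  80  80  79
  117 117  77  68 147 164 166 164 168 162 161]
 [ 81  79  78  71  75  74  66 146 157  62  71  78  82  82  80  81  80  79
   65  63 150 169 164 163 159 158 165 167 166]
 [ 81  78  81  83  83  76 148 107  82 171 169 140 147  68  70  79  75  69
   63  49 151 195 216 237 238 245 183 161 166]
 [ 79  80  79  82  79  84 169 118  56 176 163 158 153 153 204 209 235 252
  127  32 240 234 251 248 248 245 185 163 166]]
```

```bash
python3 -m handwheel '[[[40,0.8,2.2,30,0],[40,0,0,20,0],[40,0,0,10,0],[40,0,0,4,0],[40,0,0,0,0],[40,0,0,0,0],[40,0,0,0,0]]]'
for i in 1 2 3; do python3 -m handwheel '[[[40,0,0,1.5,0],[40,0,0,0,0],[40,0,0,0,0]]]' | egrep 'posi|t_force'; done
```

```text
time: 54.55
position: [522.3, -280.5, -17.5]
tcp_rot: [-0.0, 0.724, -0.69, 0.001]
wrist_force: [0.6, -0.3, -1.1]
grip_width: 48.3
grasp_force: 62.3
position: [521.2, -279.8, -20.0]
wrist_force: [-1.2, -0.9, -1.3]
position: [521.1, -279.7, -21.8]
wrist_force: [-0.7, 0.2, -1.0]
position: [521.3, -279.9, -22.4]
wrist_force: [-2.1, 1.5, 4.8]
```

```bash
python3 -m handwheel '[[[66,0,0,0,0],[66,0,0,0,0],[66,0,0,0,0],[66,0,0,-15,0],[66,0,0,-40,0],[66,0,0,-45,0],[66,0,0,-12,0],[66,0,0,0,0.13],[66,0,0,0,0.13],[66,0,0,0,0.13]]]'
python3 -m handwheel '[[[66,0,0,0,0.13],[66,0,0,0,0.13],[66,0,0,0,0.13],[66,0,0,0,0.13],[66,0,0,0,0.127],[66,-33.5,28,0,0],[66,-33.5,28,0,0],[66,-33.5,28,0,0],[66,-33.5,28,0,0],[66,-33.5,28,0,0]]]'|grep posi
python3 -m handwheel '[[[66,-33.5,28,0,0],[66,-33.5,28,0,0],[66,-33.5,28,0,0],[66,-33.5,28,0,0],[66,0,0,0,0],[66,0,0,0,0],[66,0,0,0,0],[66,0,0,0,0]]]'|grep posi
python3 -c "
from h import *
T=shot('top','top18.npy')
print('pad');discs(22,T,50,30);discs(22,T,35,30)
print([(b[0].tolist(),b[1]) for b in blobs(T,(0,0,0),(180,255,45),25,110,(325,165,380,210))])
S=shot('scene');r=[b for b in blobs(S,(0,150,60),(8,255,255),50)][0];print('red',r[0],r[1])
plan(633.9,96.6,18.6,2.153)"
```

```text
time: 56.45
position: [521.4, -279.9, 89.8]
tcp_rot: [0.0, -0.574, 0.819, -0.0]
wrist_force: [-0.3, -0.8, 0.4]
grip_width: 66.0
grasp_force: 0.0
position: [584.6, -69.2, 89.4]
position: [634.2, 95.1, 88.9]
pad
short [ 520.5 -278.7] yaw 0.043 span 46.3 px [343.8 187.7]
short [ 520.2 -278.7] yaw 0.058 span 45.0 px [358.2 187.4]
[([328.3, 188.9], 56), ([343.7, 187.7], 79), ([358.3, 187.4], 80)]
red [298.8 230.4] 231
t58.4 at [634.4  95.1  88.9] ang 2.151 q1 0.05 q6 -0.53 F[ 0.1 -0.4 -0.1] w66.1 g0.0 | turn -0.002 (q6->-0.43) tx -0.4 ty 1.5 tz 70.3
```

```bash
python3 -m handwheel '[[[60,0,1.5,30,0],[60,0,0,30,0],[60,0,0,10,0],[60,0,0,0,0],[60,0,0,0,0],[0,0,0,0,0],[0,0,0,0,0],[0,0,0,0,0],[0,0,0,0,0],[0,0,0,0,0]]]'
python3 -c "
from h import *
plan(633.9,96.6,18.6,2.153)"
```

```text
time: 59.35
position: [634.6, 97.8, 20.0]
tcp_rot: [0.001, -0.287, 0.958, -0.0]
wrist_force: [-1.1, -0.5, 4.9]
grip_width: 11.0
grasp_force: 59.4
t59.4 at [634.6  97.8  20. ] ang 2.153 q1 0.05 q6 -0.53 F[-1.1 -0.5  4.9] w11.0 g59.4 | turn -0.000 (q6->-0.43) tx 1.3 ty -0.6 tz 1.4
```

```bash
for i in 1 2; do python3 -m handwheel '[[[0,0.12,-5.2,0,0.0452],[0,0.12,-5.2,0,0.0452],[0,0.12,-5.2,0,0.0452],[0,0.12,-5.2,0,0.0452],[0,0.12,-5.2,0,0.0452],[0,0.12,-5.2,0,0.0452],[0,0.12,-5.2,0,0.0452],[0,0.12,-5.2,0,0.0452],[0,0.12,-5.2,0,0.0452],[0,0.12,-5.2,0,0.0452]]]' | egrep 'posi|force'; done
python3 -m handwheel '[[[0,0,0,0,0],[0,0,0,0,0],[0,0,0,0,0]]]'
python3 -c "
from h import *
s=read_state();p=s['position']-np.array([537.9,34.6,0]);print(np.hypot(*p[:2]),np.arctan2(p[1],p[0])+.259+.073);plan(648.6,5.3,18.6,1.31-.073)"
```

```text
position: [652.7, 49.7, 20.0]
wrist_force: [-0.7, 1.4, 5.3]
grasp_force: 59.6
position: [647.8, -1.5, 20.0]
wrist_force: [0.0, 2.3, 5.7]
grasp_force: 59.6
time: 61.65
position: [647.6, -2.2, 20.0]
tcp_rot: [0.001, 0.161, 0.987, 0.0]
wrist_force: [-0.2, -0.8, 5.7]
grip_width: 11.1
grasp_force: 59.7
115.73465522410518 0.008691012059439826
t61.6 at [647.6  -2.2  20. ] ang 1.248 q1 -0.10 q6 0.22 F[-0.2 -0.8  5.7] w11.1 g59.7 | turn 0.011 (q6->0.34) tx 1.5 ty 7.4 tz 1.4
```

```bash
python3 -m handwheel '[[[40,0,0,0,0],[40,0,0,0,0],[40,0,0,0,0],[40,0,0,-30,0],[40,0,0,-45,0],[40,0,0,-45,0],[40,0,-45,0,0],[40,0,-45,0,0],[40,0,-45,0,0],[40,0,-45,0,0]]]'
python3 -m handwheel '[[[40,0,-45,0,0],[40,0,-45,0,0],[40,0,-45,0,0],[40,0,-45,0,0],[40,0,0,0,0],[40,0,0,0,0],[40,0,0,0,0],[40,0,0,0,0]]]'
python3 -c "
from h import *
T=shot('top','top19.npy');c=np.array([537.4,34.4])
for n,lo,hi,z,m in(('yel',(18,80,60),(34,255,255),22,3),('gr',(40,80,40),(85,255,255),5,3)):
  for b in blobs(T,lo,hi,m,60,(225,190,290,222)):
    P=plane('top',[b[0]],z)[0,:2]-c; print(n,b[0],np.hypot(*P).round(1),np.arctan2(P[1],P[0]).round(3))
for b in blobs(T,(0,0,55),(180,120,255),5,60,(230,172,276,187)): print('bar',b[0],b[1],plane('top',[b[0]],80).round(1))
discs(22,T,50,30)"
```

```text
time: 62.65
position: [589.0, -174.0, 138.8]
tcp_rot: [0.0, 0.16, 0.987, -0.0]
wrist_force: [0.4, 0.1, 0.4]
grip_width: 40.2
grasp_force: 0.0
time: 63.45
position: [533.1, -342.0, 138.6]
tcp_rot: [-0.0, 0.16, 0.987, 0.0]
wrist_force: [0.4, -0.4, 0.0]
grip_width: 40.1
grasp_force: 0.0
yel [243.7 191. ] 43.7 2.516
yel [242.2 206.9] 90.5 2.815
gr [240.5 212.5] 108.9 2.816
bar [234.3 172.2] 13 [[554.4  87.2  80. ]]
bar [266.  177.4] 27 [[540.7  -9.2  80. ]]
bar [273.6 175.4] 23 [[547.3 -32.   80. ]]
bar [251.2 178.6] 25 [[536.1  35.5  80. ]]
bar [236.7 181. ] 22 [[527.8  79.2  80. ]]
bar [230.3 180.1] 7 [[530.1  98.7  80. ]]
bar [268.6 185.7] 22 [[515.7 -17.6  80. ]]
short [ 520.5 -279. ] yaw 0.043 span 46.3 px [343.9 187.7]
```

```bash
python3 -c "
from rig import *
print(close_job())"
```

```text
the job is handed in; nothing more can be done
None
```

The job is handed in at about 63 s, with no verdict returned: the three long carriers and the cover are piled within about 3 mm of the stage outline, the only short carrier (short2 was absent) is within about 2 mm of the pad outline, and the collar's yellow line is on the green mark to within about 0.01 rad.

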